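Clamp the reference block with the fold-out crank

TASK

Swing the folded crank handle on the clamping fixture's handwheel fully upright, wind the wheel clockwise with that handle until the grey reference block is gripped snugly between the two jaws (clearly tight, but not forced), then fold the handle back down flat on the wheel and let go. Leave the oil bottle, the tester and the other block where they are.

Things in the scene. Friction and masses are not known exactly. Their poses are not given: they have to be found in the camera images.
- wheel_centre (a point): Centre of the top face of the flat aluminium handwheel (disc 120 mm across) on the fixture's blue gearbox, 82 mm over the worktop; axis vertical. Turns with the wheel: x points to handle_hinge, z up. Clockwise from above closes the jaws, 32 mm a turn, 0.5 to 1.2 turns to go. Friction of about 0.3 N m (6 N at the handle) resists turning either way and holds the wheel where it is left.
- handle_hinge (a point): Hinge pin of the folding handle, 48 mm from the wheel's axis and 17 mm above the wheel's top face, between two steel lugs (24 mm wide over both). Goes round with the wheel.
- handle_end (a point): Free end of the handle, 66 mm from the hinge pin. Its grip is a round black sleeve, 18 mm thick, 12 to 66 mm from the pin, that spins freely on its core, so a gripper can keep its heading while the wheel turns. Folded, the handle lies level from the hinge across the wheel's centre, its end 18 mm beyond it, its axis 17 mm and its underside 8 mm above the wheel's face.
- handle (a joint): Fold angle of the handle in rad: 0 = flat over the wheel (stop), 1.571 = upright (stop). It swings in the vertical plane through the wheel's axis and stays where it is left: hinge friction of about 0.15 N m (2 to 3 N at its end). A stronger push towards the wheel's axis folds it.
- jaw_face (a point): Middle of the rubber face of the moving jaw (66 mm wide, 27 mm high; a plate on stiff springs, 25 N/mm, before a blue carriage), which slides away from the gearbox on the bed (30 mm over the worktop). x points in the closing direction, to the stationary jaw, whose setting on the bed differs by up to 10 mm from case to case and is not reported.
- jaw: The moving jaw; origin at the foot of its rubber face, on the bed; x in the closing direction.
- block: Light grey reference block, 40 x 40 x 18 mm high, loose on the bed between the jaws; origin under its centre. The jaw pushes it along to the stationary jaw. A snug grip is 12 to 45 N between jaw and block, which adds about 1.3 to 4.8 N to the free-running force at the handle; 60 N (6.4 N more) is forcing it.
- oil_bottle: Yellow bottle with a black cap, 32 mm across, 77 mm high, standing by the fixture; leave alone. Origin under its centre.
- tester: Round black digital tester on a yellow foot, 56 x 87 x 141 mm high, standing by the fixture; leave alone. Origin under its centre.
- small_block: Other light grey block, 35 x 50 x 12 mm, lying on the worktop beside the fixture; leave alone. Origin under its centre.
Things that resemble listed ones, but are neither listed nor needed, are in the scene too. Leave any blue or red look-alike of the block alone.

How it is judged:
On the way, in this order (a step that is already met when the one before it is completed fails the run):
1. the handle is swung out upright (value of joint handle above 1.4 rad), for 0.2 s.
2. the block is gripped by the jaws while the handle is out (contact force between jaw and block above 12 N and value of joint handle above 1.2 rad), for 0.2 s.
3. the handle is folded flat again (value of joint handle below 0.15 rad), for 0.2 s.
At the end, for the whole second after the job is handed in: The handle lies folded within 0.15 rad of flat, the block sits level (within 0.1 rad) on the bed, gripped with 12 to 45 N by the moving jaw, which is at rest (value of joint handle below 0.15 rad and contact force between jaw and block between 12 and 45 N and angle between block's own z axis and vertical below 0.1 rad and linear speed of jaw below 0.005 m/s); the robot touches nothing.
It fails at once if the block is squeezed by more than 60 N (contact force between jaw and block above 60 N).
It fails at once if the oil bottle, the tester or the other block is shifted by more than 15 mm (distance of any of oil_bottle, tester, small_block from where it was at the start of the episode above 0.015 m).
It also fails if it takes over 72 s, if anything falls off the work surface, if the arm or the gripper's body presses on something with over 40 N, if the wrist force passes 120 N, or if a joint passes its speed limit or range.

ROBOT

A 6-joint arm with a two-finger parallel gripper is mounted at the origin on a cart in front of the work surface, level with it; the furniture and walls round the work are solid. World frame = base frame: x ahead of the robot, y to its left, z up, the work surface at z = 0. Lengths are in m, angles in rad, forces in N, time in s.
With the tool pointing down it reaches from about 0.35 to 0.975 m from the base axis. Payload 17.4 kg.
Tool frame: the origin (TCP) lies at the very end of the fingers, on their centre line; the grasp point (between the pads) lies r.tcp_to_grasp behind it (r.tcp_to_grasp is the distance from the TCP to the grasp point, in m); y points along the fingers, z is the direction in which the jaws open and shut, and the axes are right-handed (so a half turn about y gives the same grasp; the last joint's range is limited). The gripper opens to 85 mm and grips with 20 to 120 N. Pads are 22 mm wide; open, the fingers measure 114 mm over their backs; the gripper's body (76 mm by 85 mm) begins 54 mm behind the grasp point. The pads swing forward as they close: fully open they stand 13 mm farther back than shut.
Start: joints at [-1.18, 0.116, 1.442, -0, 1.584, -0.038], TCP at [0.281, -0.614, 0.231] pointing down, gripper open.
Joint ranges: [-2.83, 2.83], [-0.83, 2.19], [0.07, 2.5], [-1.14, 4.28], [0.01, 3], [-2.97, 2.97]. Speed limits (rad/s): [1.89, 1.89, 2.22, 3.14, 3.14, 3.14].

INTERFACE

Orientations are given as a rotation vector (axis times angle).
In Python, from cell import r, eyes gives the robot as it stands.
- The arm moves only by the tool send_rows, never from a script. Its argument "deltas" is a list that holds one entry, the list of rows, each a list of 4 numbers: the shift along the tool's x, y, z normalised to -1 to 1, where 1 is 200 mm, then the turn about the tool's y normalised to -1 to 1, where 1 is pi rad. A call has exactly 8 rows; each row shifts and turns the pose as measured when the row begins, along the tool's axes as they then stand; what a row does not reach is not made up. A row lasts 1/10 s, in which the tool goes at most 50 mm and 8.59 degrees, less where a joint would pass 70% of its speed; a pose out of reach is approached as far as the arm can. A call with a number of a shift or a turn outside -1 to 1 is refused whole. A call with a gripper value outside its range is refused whole. "gripper" is the opening, from 0 (shut) to 1 (fully open), set as the call begins (left out, the last holds). The fingers move at their own pace and stop on an object; "force" is the grip in N (left out, the last holds). Time passes only in rows, so rows that do not move let the fingers close, or fill a call up. It gives the time, the measured TCP pose, the force and the opening at its end, in the units of the state.
- r.sense(): the state, without advancing time (a new reading comes with each control period).
- eyes.grab_frame(name): name is "side" or "top"; returns a dict with "image" (400x640x3 uint8, red, green, blue), "fx", "fy", "cx", "cy" (pixels), "dist_coeffs" ([k1, k2, p1, p2, k3] as OpenCV has them; the pictures are not rectified), "rvec" (rotation vector, rad) and "tvec" (3), from world to camera coordinates, as OpenCV has them. Camera axes: x right, y down, z forward; pixel columns grow to the right and rows downward; lengths in m; the calibration is good to about 2 mm. A picture is of the moment at which its call begins. There is no depth.
- r.sign_off(): hands the job in, once; it reports no verdict.
The state is a dict: "clock": time; "joints": joint angles; "qvel": joint speeds; "effort": joint torques, N m; "ee_pos": TCP position; "tcp_rot": TCP orientation; "ft_force": force on the tool from outside, world axes, zero at the start; "moment": the same for the moment, N m; "opening": finger opening in m.
Only numpy, scipy, OpenCV 4.12 (cv2) and the standard library are available. Lean on these libraries where they do the work, as an engineer would, in place of code of your own. Each camera call takes 0.05 s, during which the arm holds its last target.

## Working session

There is one attempt and no reset: what is moved stays moved. The work goes in short steps, Python scripts to look and compute and a tool call to move; the robot and the scene stay as the last step left them, time stands still between calls to the robot, and variables do not carry over. Pictures are saved under pics/ and viewed, and the job is handed in when it is done.

Besides the shell and the picture viewer there is one more tool, called in YAML: its name, and indented under it one key for each argument. send_rows: Moves the arm, as the interface text tells. Scaled input: -1 to 1 covers 200 mm each way for a shift and pi rad each way for a turn. Its arguments: {"type":"object","properties":{"deltas":{"type":"array","items":{"type":"array","items":{"type":"array","items":{"type":"number","minimum":-1,"maximum":1}}}},"gripper":{"type":"number"},"force":{"type":"number"}},"required":["deltas"]}

```bash
ls; mkdir -p pics
cat > h.py <<'E'
import numpy as np, cv2
from cell import r, eyes
def grab(n):
    f=eyes.grab_frame(n)
    K=np.array([[f['fx'],0,f['cx']],[0,f['fy'],f['cy']],[0,0,1.]])
    f['K']=K; f['D']=np.array(f['dist_coeffs'],float)
    f['R']=cv2.Rodrigues(np.array(f['rvec'],float))[0]; f['t']=np.array(f['tvec'],float).ravel()
    f['C']=-f['R'].T@f['t']
    return f
def ray(f,uv):
    p=cv2.undistortPoints(np.array([[uv]],float),f['K'],f['D']).ravel()
    d=f['R'].T@np.array([p[0],p[1],1.]); return d/np.linalg.norm(d)
def onz(f,uv,z):
    d=ray(f,uv); return f['C']+d*(z-f['C'][2])/d[2]
def tri(f1,u1,f2,u2):
    d1,d2=ray(f1,u1),ray(f2,u2)
    A=np.stack([d1,-d2],1); s=np.linalg.lstsq(A,f2['C']-f1['C'],rcond=None)[0]
    a=f1['C']+s[0]*d1;b=f2['C']+s[1]*d2
    return (a+b)/2,np.linalg.norm(a-b)
def proj(f,X):
    return cv2.projectPoints(np.array(X,float).reshape(-1,3),np.array(f['rvec'],float),f['t'],f['K'],f['D'])[0].reshape(-1,2)
def save(img,n): cv2.imwrite('pics/'+n,cv2.cvtColor(img,cv2.COLOR_RGB2BGR))
E
python3 - <<'E'
from h import *
import pickle
s=r.sense(); print(s, r.tcp_to_grasp)
F={}
for n in('side','top'):
    f=grab(n); F[n]=f; save(f['image'],n+'0.png'); print(n,f['C'],f['R'][2],f['fx'])
pickle.dump(F,open('F0.pkl','wb'))
E
```

```text
pics
{'clock': 0.0, 'joints': array([-1.17979523e+00,  1.16480080e-01,  1.44225672e+00, -2.46768558e-05,
        1.58397148e+00, -3.77825117e-02]), 'qvel': array([-0.00138738, -0.00048908, -0.0014312 ,  0.00012119,  0.00019935,
        0.00114135]), 'effort': array([ 2.46942371e-03, -7.31972694e+01, -6.32483411e+01,  8.83912753e-05,
        6.39446487e-03,  3.40446945e-05]), 'ee_pos': array([ 0.28056869, -0.61372887,  0.23057145]), 'tcp_rot': array([-0.43234215,  1.98569127, -1.98346939]), 'ft_force': array([-0.40453718, -0.77006731, -0.52697951]), 'moment': array([ 0.03046642, -0.02890691, -0.01906955]), 'opening': 0.08556019569437827} 0.0187
side [ 0.4900075  -0.71899447  0.62377726] [ 0.05553818  0.81729073 -0.57354282] 473.0315901290731
top [0.40181135 0.01951055 0.94284984] [ 1.28107839e-01 -4.81371341e-04 -9.91760127e-01] 390.577804435535
```

View pics/side0.png

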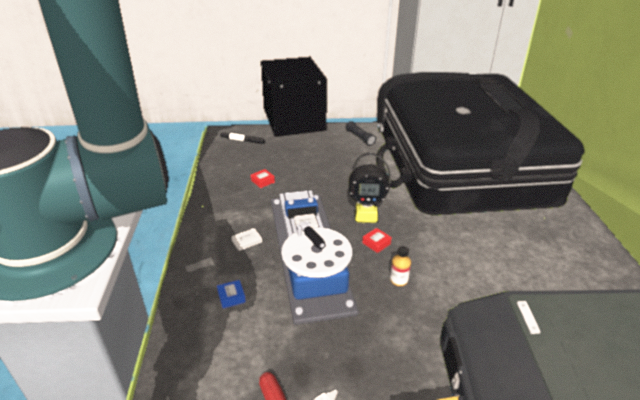

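View pics/top0.png

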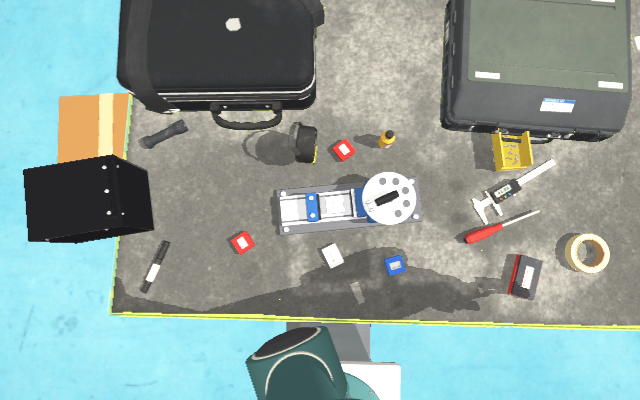

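Run:
```python
from h import *
import pickle
F=pickle.load(open('F0.pkl','rb'))
a=F['side']['image'][180:330,220:420]; save(cv2.resize(a,None,fx=4,fy=4,interpolation=cv2.INTER_CUBIC),'s1.png')
a=F['top']['image'][120:280,265:435]; save(cv2.resize(a,None,fx=3.7,fy=3.7,interpolation=cv2.INTER_CUBIC),'t1.png')
```

```text
(no output)
```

View pics/s1.png

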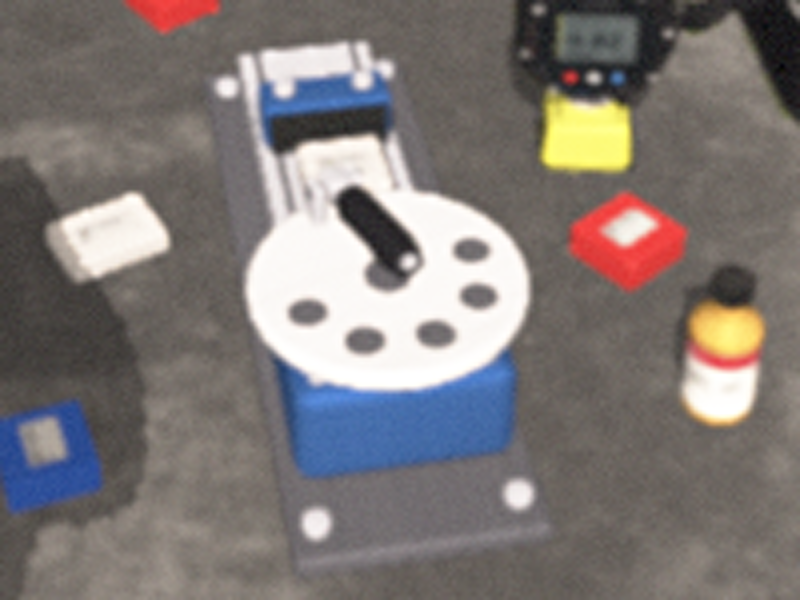

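View pics/t1.png

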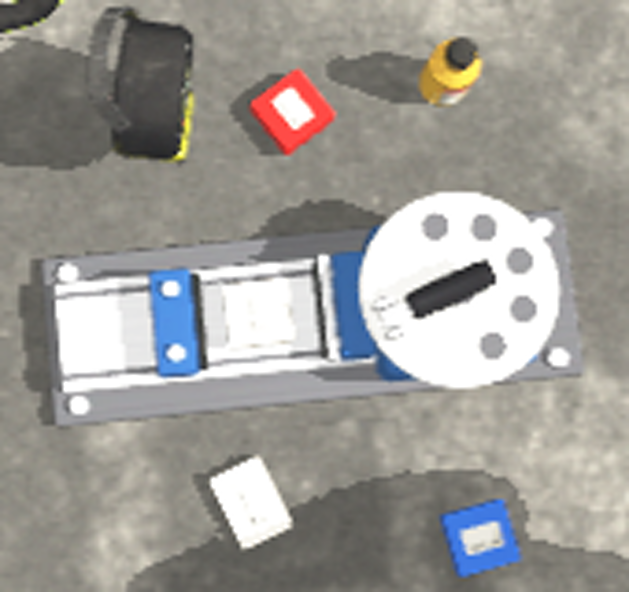

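```bash
cat > meas.py <<'E'
from h import *
def wheel(f,n,seed):
    im=f['image']; hsv=cv2.cvtColor(im,cv2.COLOR_RGB2HSV)
    m=((hsv[...,1]<40)&(hsv[...,2]>185)).astype(np.uint8)
    m=cv2.morphologyEx(m,cv2.MORPH_OPEN,np.ones((3,3)))
    _,l=cv2.connectedComponents(m); m=(l==l[seed[1],seed[0]]).astype(np.uint8)
    c=max(cv2.findContours(m,cv2.RETR_EXTERNAL,cv2.CHAIN_APPROX_NONE)[0],key=cv2.contourArea)
    return c.reshape(-1,2)
def circ(f,c,z):
    P=np.array([onz(f,p,z)[:2] for p in c])
    w=np.ones(len(P),bool)
    for _ in range(8):
        A=np.c_[2*P,np.ones(len(P))][w]; s=np.linalg.lstsq(A,(P[w]**2).sum(1),rcond=None)[0]
        rad=np.sqrt(s[2]+s[:2]@s[:2]); e=np.abs(np.linalg.norm(P-s[:2],axis=1)-rad); w=e<max(.0015,np.median(e)*1.5)
    return s[:2],rad,w.mean()
def sleeve(f,roi):
    x0,y0,x1,y1=roi
    g=f['image'][y0:y1,x0:x1].max(2); m=(g<70).astype(np.uint8)
    c=max(cv2.findContours(m,cv2.RETR_EXTERNAL,cv2.CHAIN_APPROX_NONE)[0],key=cv2.contourArea).reshape(-1,2)+[x0,y0]
    return c,cv2.minAreaRect(c.astype(np.float32))
E
python3 - <<'E'
from meas import *
import pickle
F=pickle.load(open('F0.pkl','rb'))
for n,seed,roi in(('side',(310,265),(295,222,335,255)),('top',(400,212),(372,185,402,212))):
    f=F[n]; c=wheel(f,n,seed); print(n,c.min(0),c.max(0))
    for z in(.07,.082,.095): print(z,circ(f,c,z))
    cs,rc=sleeve(f,roi); print(rc); b=cv2.boxPoints(rc); print(b.tolist())
    for p in b: print(onz(f,p,.099))
E
```

```text
side [0 0] [639 399]
0.07 (array([0.71336004, 0.48207793]), np.float64(0.8916038767773599), np.float64(0.5487845487845487))
0.082 (array([0.70852014, 0.45605145]), np.float64(0.8722833894284734), np.float64(0.5487845487845487))
0.095 (array([0.7032769 , 0.42785611]), np.float64(0.8513528614671796), np.float64(0.5487845487845487))
((313.5, 237.5), (24.041629791259766, 8.485280990600586), 45.0)
[[302.0, 232.0], [308.0, 226.0], [325.0, 243.0], [319.0, 249.0]]
[ 0.5050706  -0.09392548  0.099     ]
[ 0.51610132 -0.07824901  0.099     ]
[ 0.54243351 -0.12449121  0.099     ]
[ 0.53147101 -0.13878069  0.099     ]
top [0 0] [639 399]
0.07 (array([0.62935805, 0.03602997]), np.float64(0.7683782939400081), np.float64(0.5852555404794211))
0.082 (array([0.62622972, 0.03580286]), np.float64(0.7578145759856159), np.float64(0.5852555404794211))
0.095 (array([0.6228407 , 0.03555683]), np.float64(0.7463705482016918), np.float64(0.5852555404794211))
((386.6495361328125, 197.71136474609375), (7.107423782348633, 23.556032180786133), 66.03750610351562)
[[374.443359375, 199.24745178222656], [395.9691162109375, 189.68043518066406], [398.855712890625, 196.17527770996094], [377.3299560546875, 205.74229431152344]]
[ 0.52095834 -0.0846828   0.099     ]
[ 0.54348193 -0.13154775  0.099     ]
[ 0.52929442 -0.13794306  0.099     ]
[ 0.50686708 -0.09115503  0.099     ]
```

Run:
```python
from meas import *
import meas,pickle
F=pickle.load(open('F0.pkl','rb'))
print(F['side']['image'][265,312],F['top']['image'][212,400])
for n,seed,roi in(('side',(330,250),(295,222,335,255)),('top',(376,198),(372,185,402,212))):
    f=F[n]; 
    print(f['image'][seed[1],seed[0]])
    c=wheel(f,n,seed); print(n,c.min(0),c.max(0))
    for z in(.07,.082,.095): print(z,circ(f,c,z))
    v=f['image'].copy(); cv2.drawContours(v,[c.reshape(-1,1,2)],-1,(255,0,0),1); save(v,n+'_w.png')
```

```text
[120 118 119] [166 166 168]
[252 249 247]
side [281 214] [351 277]
0.07 (array([ 0.5224512 , -0.10466082]), np.float64(0.06736604643499468), np.float64(0.5956521739130435))
0.082 (array([ 0.52174816, -0.11797304]), np.float64(0.06590626717450632), np.float64(0.5956521739130435))
0.095 (array([ 0.52098654, -0.13239461]), np.float64(0.06432483964231163), np.float64(0.5956521739130435))
[197 195 189]
top [362 172] [416 224]
0.07 (array([ 0.52960002, -0.12057975]), np.float64(0.060065565278352114), np.float64(0.8987341772151899))
0.082 (array([ 0.52788355, -0.11872249]), np.float64(0.05926399791495054), np.float64(0.9240506329113924))
0.095 (array([ 0.52597969, -0.11663499]), np.float64(0.05836903117741587), np.float64(0.9240506329113924))
```

```bash
cat >> h.py <<'E'
C=np.array([.528,-.119]); 
def toolR(s=None):
    s=s or r.sense(); return cv2.Rodrigues(np.array(s['tcp_rot'],float))[0]
def plan(target,heading=None,s=None):
    """target xyz tcp; returns tool shift /200mm total, yaw turn about y"""
    s=s or r.sense(); R=toolR(s); d=np.array(target)-s['ee_pos']; t=R.T@d
    out={'tool_norm':np.round(t/.2,4),'mm':np.round(d*1000,1)}
    if heading is not None:
        zc=R[:,2]; z0=np.arctan2(zc[1],zc[0]); 
        # rotation about tool y (down) by +a turns heading by -a
        a=-(heading-z0)*np.sign(-R[2,1])
        a=(a+np.pi/2)%np.pi-np.pi/2
        out['turn_norm']=a/np.pi; out['deg']=np.degrees(a)
    return out
E
python3 - <<'E'
from h import *
print(toolR()); d=np.array([.433,-.901]); h=C-48e-3*d; g=h+.042*d; print(h,g)
print(plan([g[0],g[1],.16],np.arctan2(.433,.901)))
E
```

```text
[[-9.09474017e-01 -3.63778936e-04  4.15760605e-01]
 [-4.15760757e-01  9.76894634e-04 -9.09473495e-01]
 [-7.53070033e-05 -9.99999457e-01 -1.03970529e-03]]
[ 0.507216 -0.075752] [ 0.525402 -0.113594]
{'tool_norm': array([-2.153 ,  0.3552, -1.7651]), 'mm': array([244.8, 500.2, -70.6]), 'turn_norm': np.float64(0.4938853529542343), 'deg': np.float64(88.89936353176218)}
```

send_rows:
  deltas:
    - [[-0.179,0,-0.147,0],[-0.179,0,-0.147,0],[-0.179,0,-0.147,0],[-0.179,0,-0.147,0],[-0.179,0,-0.147,0],[-0.179,0,-0.147,0],[-0.179,0,-0.147,0],[-0.179,0,-0.147,0]]
  gripper: 0.55
  force: 30

```text
clock: 0.9
ee_pos: [0.445, -0.2722, 0.2267]
tcp_rot: [-0.428, 1.996, -1.984]
ft_force: [0.8, 0.2, 0.4]
opening: 0.0468
```

Run:
```python
from h import *
s=r.sense(); print(s['ee_pos'],s['joints'],s['opening'],s['ft_force'])
print(plan([.5254,-.1136,.16],np.arctan2(.433,.901)))
```

```text
[ 0.44504979 -0.27223757  0.22671912] [-0.59924164 -0.21668996  1.76934941  0.00245676  1.59510239  0.55075742] 0.046808794527833555 [0.78812853 0.23180363 0.44661973]
{'tool_norm': array([-0.6911,  0.3365, -0.5577]), 'mm': array([ 80.4, 158.6, -66.7]), 'turn_norm': np.float64(0.4913600355325975), 'deg': np.float64(88.44480639586754)}
```

send_rows:
  deltas:
    - [[-0.178,0,-0.143,0],[-0.178,0,-0.143,0],[-0.178,0,-0.143,0],[-0.17,0,-0.14,0],[0,0,0,-0.0465],[0,0,0,-0.0465],[0,0,0,-0.0465],[0,0,0,-0.0465]]

```text
clock: 1.7
ee_pos: [0.5301, -0.0964, 0.2254]
tcp_rot: [-0.898, 1.611, -1.594]
ft_force: [0.2, 0.2, 0.8]
opening: 0.0471
```

send_rows:
  deltas:
    - [[0,0,0,-0.0465],[0,0,0,-0.0465],[0,0,0,-0.0465],[0,0,0,-0.0465],[0,0,0,-0.0465],[0,0,0,-0.0465],[0,0,0,-0.0465],[0,0,0,0]]

```text
clock: 2.5
ee_pos: [0.5291, -0.0958, 0.2226]
tcp_rot: [-1.404, 0.842, -0.821]
ft_force: [0.1, -0.1, 0.3]
opening: 0.0472
```

Run:
```python
from h import *
s=r.sense(); print(s['ee_pos'],s['joints'],s['opening'],s['ft_force'])
print(plan([.5254,-.1136,.083],np.arctan2(.433,.901)))
f=grab('side'); save(cv2.resize(f['image'][120:320,200:440],None,fx=3.2,fy=3),'s2.png')
```

```text
[ 0.52905297 -0.09580555  0.22262351] [-0.22950745 -0.17569525  1.74088973  0.0054032   1.5881969  -0.73159766] 0.047174410796523424 [ 0.12981294 -0.12291395  0.2784409 ]
{'tool_norm': array([ 0.0775,  0.6975, -0.0552]), 'mm': array([  -3.7,  -17.8, -139.6]), 'turn_norm': np.float64(0.017250546107947292), 'deg': np.float64(3.1050982994305123)}
```

View pics/s2.png

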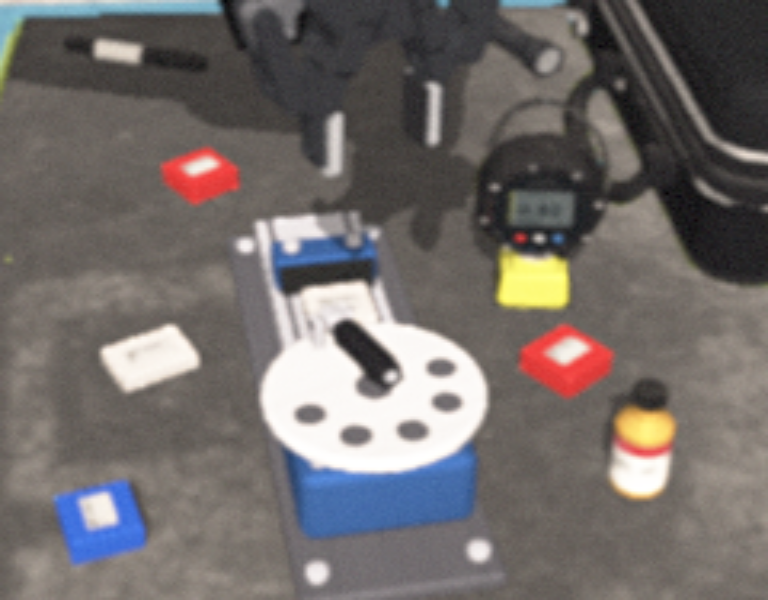

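send_rows:
  deltas:
    - [[0.0775,0,-0.0552,0],[0,0,0,0.0173],[0,0.12,0,0],[0,0.12,0,0],[0,0.12,0,0],[0,0.1,0,0],[0,0.06,0,0],[0,0,0,0]]

```text
clock: 3.35
ee_pos: [0.5254, -0.1146, 0.1149]
tcp_rot: [-1.371, 0.919, -0.899]
ft_force: [-0.4, 0.1, 0.7]
opening: 0.0467
```

Run:
```python
from h import *
s=r.sense(); print(s['ee_pos'],s['joints'],s['opening'],s['ft_force'])
print(plan([.5254,-.1136,.083],np.arctan2(.433,.901)))
f=grab('side'); save(cv2.resize(f['image'][150:300,220:420],None,fx=4,fy=4),'s3.png')
f=grab('top'); save(cv2.resize(f['image'][150:270,290:450],None,fx=5,fy=5),'t3.png')
```

```text
[ 0.52541373 -0.11459661  0.11488813] [-0.26488002 -0.12187562  1.8696309   0.00507445  1.40525203 -0.6666351 ] 0.04666478543260974 [-0.40807365  0.12542282  0.72778238]
{'tool_norm': array([-0.0029,  0.1595,  0.0028]), 'mm': array([ -0. ,   1. , -31.9]), 'turn_norm': np.float64(-0.01498167698058594), 'deg': np.float64(-2.6967018565054692)}
```

View pics/s3.png

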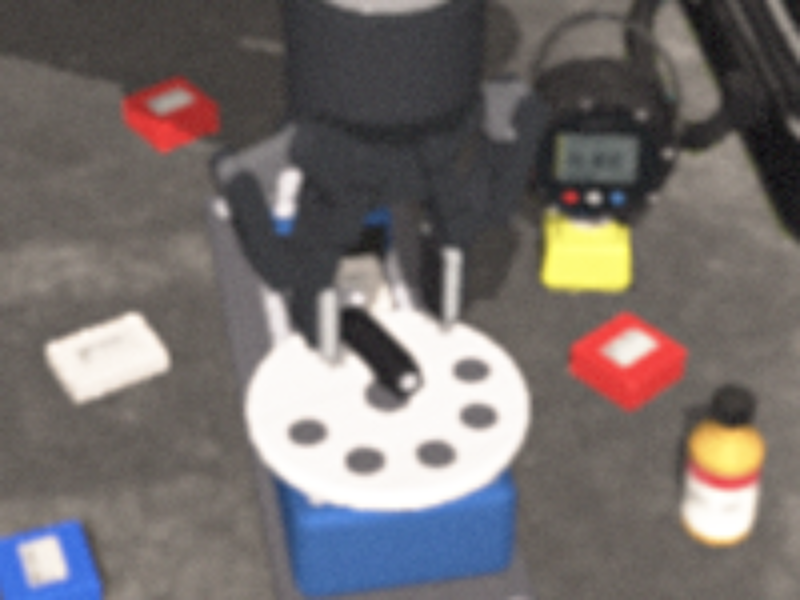

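View pics/t3.png

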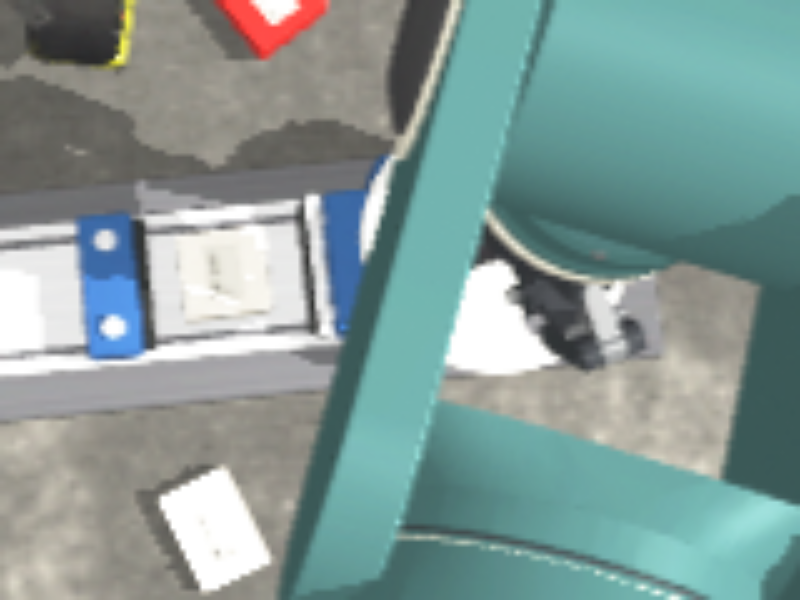

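send_rows:
  deltas:
    - [[-0.003,0,0.003,-0.0145],[0,0.05,0,0],[0,0.05,0,0],[0,0.03,0,0],[0,0.015,0,0],[0,0,0,0],[0,0,0,0],[0,0,0,0]]

```text
clock: 4.25
ee_pos: [0.5279, -0.1143, 0.0892]
tcp_rot: [-1.383, 0.882, -0.873]
ft_force: [0.8, 0.3, -0.8]
opening: 0.0471
```

Run:
```python
from h import *
s=r.sense(); print(s['ee_pos'],s['opening'],s['ft_force'])
print(plan([.5254,-.1136,.084],np.arctan2(.433,.901)))
```

```text
[ 0.5279116  -0.11429328  0.08922931] 0.047132353463986726 [ 0.83995979  0.26197879 -0.7775699 ]
{'tool_norm': array([-0.0083,  0.0262, -0.0099]), 'mm': array([-2.5,  0.7, -5.2]), 'turn_norm': np.float64(-0.0018290295175765648), 'deg': np.float64(-0.3292253131637817)}
```

send_rows:
  deltas:
    - [[-0.008,0.022,-0.01,0],[0,0,0,0],[0,0,0,0],[0,0,0,0],[0,0,0,0],[0,0,0,0],[0,0,0,0],[0,0,0,0]]
  gripper: 0
  force: 30

```text
clock: 5.05
ee_pos: [0.5264, -0.1133, 0.0852]
tcp_rot: [-1.381, 0.878, -0.875]
ft_force: [1.7, 0.3, -1.3]
opening: 0.0169
```

Run:
```python
from h import *
s=r.sense(); print(s['ee_pos'],s['opening'],s['ft_force'],s['moment'])
print(plan([.5254,-.1136,.084],np.arctan2(.433,.901)))
f=grab('side'); save(cv2.resize(f['image'][150:300,220:420],None,fx=4,fy=4),'s4.png')
```

```text
[ 0.52642802 -0.11328511  0.08519935] 0.016907294040457026 [ 1.6615523   0.27763831 -1.32978286] [-0.01781412 -0.25315447  0.12765771]
{'tool_norm': array([-0.0007,  0.006 , -0.0053]), 'mm': array([-1. , -0.3, -1.2]), 'turn_norm': np.float64(-0.0016946702103473217), 'deg': np.float64(-0.3050406378625179)}
```

View pics/s4.png

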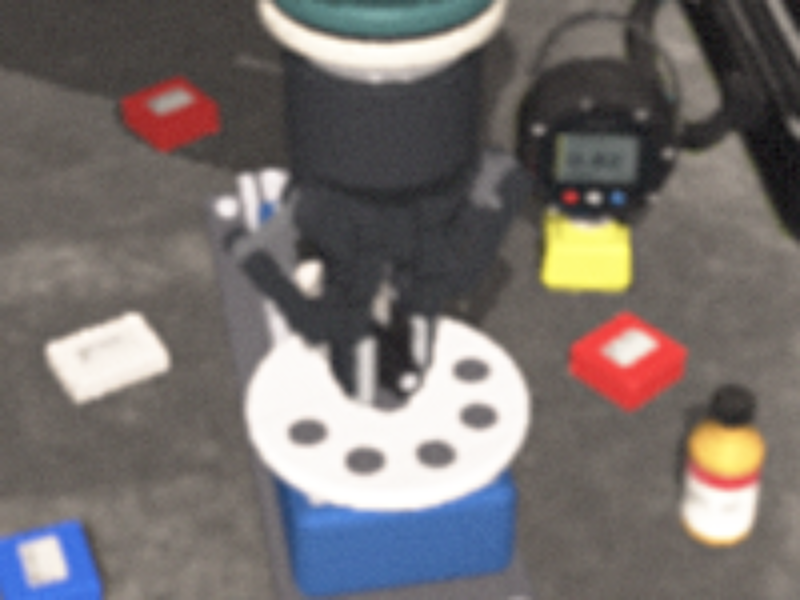

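send_rows:
  deltas:
    - [[-0.001,-0.0205,0,0],[-0.003,-0.0205,0,0],[-0.005,-0.02,0,0],[-0.007,-0.0195,0,0],[-0.009,-0.0185,0,0],[-0.0105,-0.0175,0,0],[-0.0125,-0.0165,0,0],[-0.014,-0.015,0,0]]

```text
clock: 5.9
ee_pos: [0.5207, -0.1019, 0.1124]
tcp_rot: [-1.381, 0.88, -0.874]
ft_force: [7.6, -3.2, -8.8]
opening: 0.0167
```

```bash
cat >> h.py <<'E'
def pol(s):
    p=s['ee_pos']; v=p[:2]-C; f=np.array(s['ft_force'])
    er=v/np.linalg.norm(v); et=np.array([er[1],-er[0]]) # clockwise
    return {'rad':np.linalg.norm(v)*1e3,'ang':np.degrees(np.arctan2(v[1],v[0])),'z':p[2],'Fr':f[:2]@er,'Fcw':f[:2]@et,'Fz':f[2],'open':s['opening']}
E
python3 - <<'E'
from h import *
s=r.sense(); print(s['ee_pos'],s['opening'],s['ft_force'],s['moment'])
d=np.array([.433,-.901]);v=s['ee_pos'][:2]-(C-.048*d); print('along',v@d,'lat',v@[.901,.433])
f=grab('side'); save(cv2.resize(f['image'][150:300,220:420],None,fx=4,fy=4),'s5.png')
E
```

```text
[ 0.52070648 -0.10186733  0.11240405] 0.01674288164999445 [ 7.55234468 -3.24923699 -8.81029403] [-0.69877921 -1.19654468  0.0614369 ]
along 0.02937129274690473 lat 0.0008469806986398705
```

View pics/s5.png

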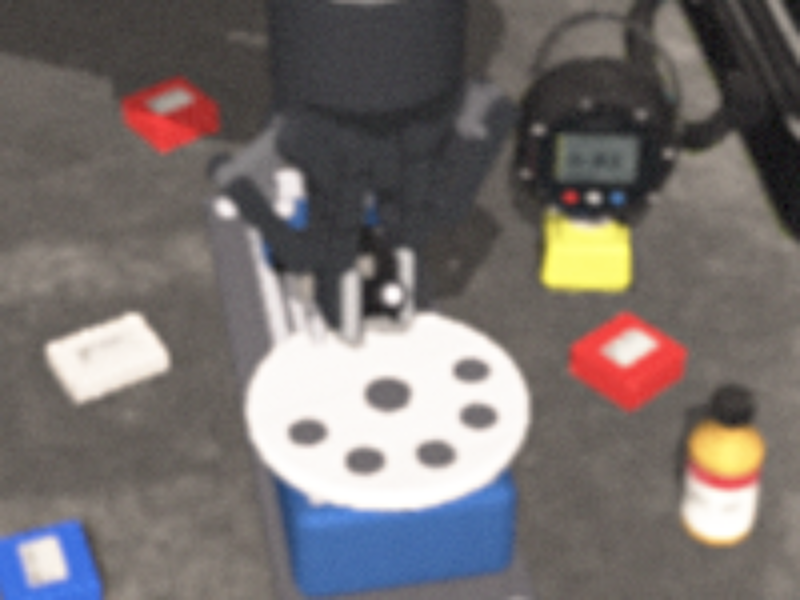

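send_rows:
  deltas:
    - [[-0.0155,-0.0155,0,0],[-0.017,-0.014,0,0],[-0.018,-0.012,0,0],[-0.0195,-0.0105,0,0],[-0.0205,-0.0085,0,0],[-0.021,-0.0055,0,0],[-0.021,-0.0035,0,0],[-0.021,-0.001,0,0]]

```text
clock: 6.75
ee_pos: [0.509, -0.0771, 0.1274]
tcp_rot: [-1.384, 0.875, -0.885]
ft_force: [5.8, -7.9, -3.0]
opening: 0.0165
```

Run:
```python
from h import *
s=r.sense(); print(s['ee_pos'],s['opening'],s['ft_force'],s['moment'])
d=np.array([.433,-.901]);v=s['ee_pos'][:2]-(C-.048*d); print('along',v@d,'lat',v@[.901,.433])
f=grab('side'); save(cv2.resize(f['image'][150:300,220:420],None,fx=4,fy=4),'s6.png')
```

```text
[ 0.50903065 -0.07706131  0.12737335] 0.016543882827557983 [ 5.78832709 -7.85632855 -2.96447999] [-1.41668949 -0.94942938 -0.00680541]
along 0.001965433626726201 lat 0.0010680718179266078
```

View pics/s6.png

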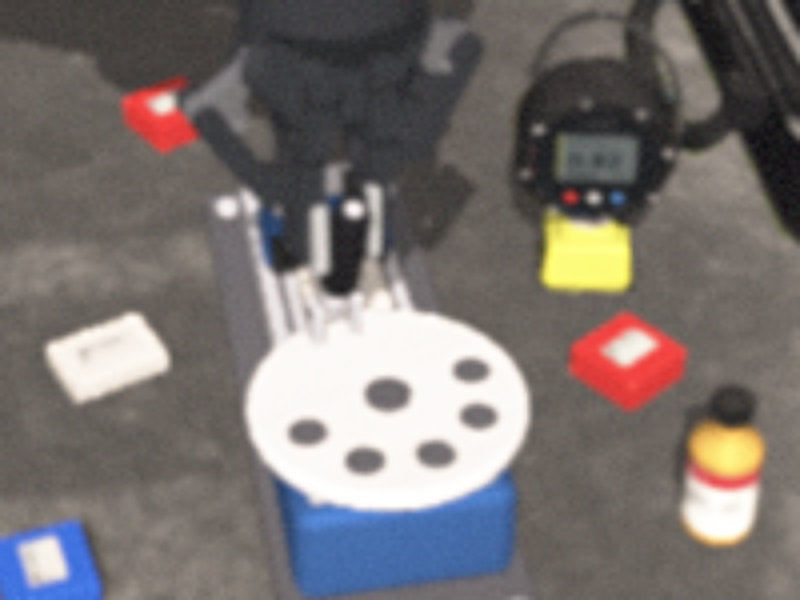

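send_rows:
  deltas:
    - [[-0.008,0,0,0],[-0.005,0,0,0],[-0.003,0,0,0],[0,0,0,0],[0,0,0,0],[0,0,0,0],[0,0,0,0],[0,0,0,0]]

```text
clock: 7.6
ee_pos: [0.5082, -0.0756, 0.1278]
tcp_rot: [-1.386, 0.872, -0.89]
ft_force: [5.1, 0.2, -5.4]
opening: 0.0166
```

Run:
```python
from h import *
s=r.sense(); print(s['ee_pos'],s['opening'],s['ft_force'],s['moment'],s['joints'])
d=np.array([.433,-.901]);v=s['ee_pos'][:2]-(C-.048*d); print('along',v@d,'lat',v@[.901,.433]); print(pol(s))
f=grab('side'); save(cv2.resize(f['image'][150:300,220:420],None,fx=4,fy=4),'s7.png')
```

```text
[ 0.50820955 -0.07563005  0.12779249] 0.016571817395750633 [ 5.14162358  0.15781219 -5.42309644] [-0.13967624 -0.68463304  0.02167748] [-0.1946313  -0.20033936  1.91689296 -0.00493325  1.4152972  -0.63185266]
along 0.00032033341242782026 lat 0.0009479924462060927
{'rad': np.float64(47.67194318475471), 'ang': np.float64(114.52802562019164), 'z': np.float64(0.12779249399572695), 'Fr': np.float64(-1.9909138696952595), 'Fcw': np.float64(4.743148712670023), 'Fz': np.float64(-5.423096438687244), 'open': 0.016571817395750633}
```

View pics/s7.png

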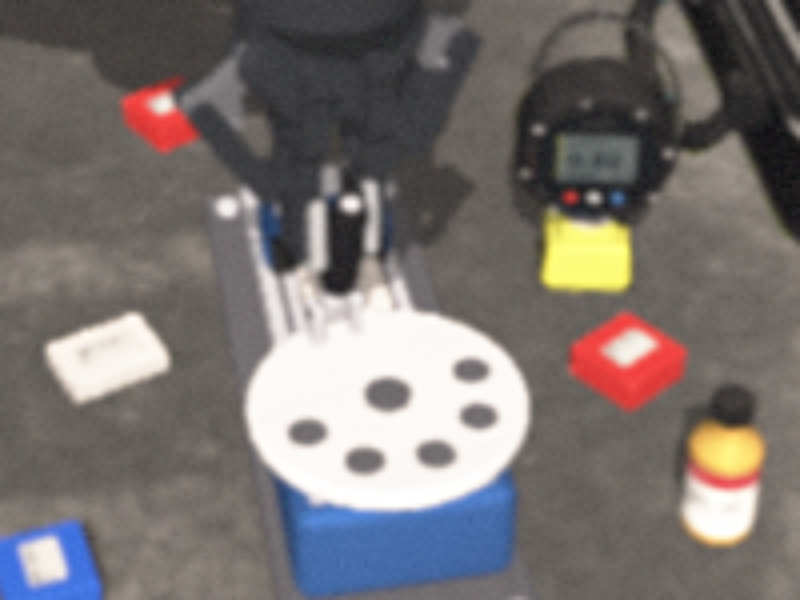

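```bash
cat > wind.py <<'E'
from h import *
import sys
def rows(step,n,rad,z,cx=0,cy=0):
    s=r.sense(); R=toolR(s); c=C+[cx,cy]; p=np.array(s['ee_pos']); v=p[:2]-c; a=np.arctan2(v[1],v[0])
    out=[]
    for k in range(1,n+1):
        ak=a-np.radians(step)*k
        q=np.array([c[0]+rad*np.cos(ak),c[1]+rad*np.sin(ak),p[2]+(z-p[2])*min(1,k/4)])
        out.append(np.round(R.T@(q-p)/.2,3).tolist()+[0]); p=q
    print([out])
if __name__=='__main__':
    s=r.sense(); print({k:round(float(v),2 if k not in('z','open') else 4) for k,v in pol(s).items()},'J',np.round(s['joints'],2),s['clock'])
    a=[float(x) for x in sys.argv[1:]]; rows(a[0],int(a[1]),a[2],a[3])
E
python3 wind.py 6 8 .0478 .1275
```

```text
{'rad': 47.67, 'ang': 114.55, 'z': 0.1278, 'Fr': -1.98, 'Fcw': 4.78, 'Fz': -5.26, 'open': 0.0167} J [-0.19 -0.2   1.92 -0.    1.42 -0.63] 7.65
[[[0.001, 0.0, 0.025, 0], [0.004, 0.001, 0.025, 0], [0.007, 0.001, 0.024, 0], [0.009, 0.0, 0.023, 0], [0.012, 0.0, 0.022, 0], [0.014, 0.0, 0.021, 0], [0.016, 0.0, 0.019, 0], [0.018, 0.0, 0.018, 0]]]
```

send_rows:
  deltas:
    - [[0.001,0.0,0.025,0],[0.004,0.0,0.025,0],[0.007,0.001,0.024,0],[0.009,0.0,0.023,0],[0.012,0.0,0.022,0],[0.014,0.0,0.021,0],[0.016,0.0,0.019,0],[0.018,0.0,0.018,0]]

```text
clock: 8.45
ee_pos: [0.5407, -0.0717, 0.1278]
tcp_rot: [-1.39, 0.894, -0.873]
ft_force: [-9.7, 16.1, 2.5]
opening: 0.0167
```

```bash
python3 wind.py 6 8 .0478 .1275
python3 - <<'E'
from h import *
f=grab('side'); save(cv2.resize(f['image'][150:300,220:420],None,fx=4,fy=4),'s8.png')
f=grab('top'); save(cv2.resize(f['image'][150:270,270:430],None,fx=5,fy=5),'t8.png')
E
```

```text
{'rad': 49.02, 'ang': 74.94, 'z': 0.1278, 'Fr': 12.99, 'Fcw': -13.57, 'Fz': 2.46, 'open': 0.0167} J [-0.18 -0.11  1.84 -0.    1.43 -0.61] 8.45
[[[0.022, 0.0, 0.014, 0], [0.019, 0.0, 0.016, 0], [0.02, 0.0, 0.014, 0], [0.022, -0.0, 0.012, 0], [0.023, -0.0, 0.01, 0], [0.024, -0.0, 0.007, 0], [0.025, -0.0, 0.005, 0], [0.025, -0.0, 0.002, 0]]]
```

View pics/s8.png

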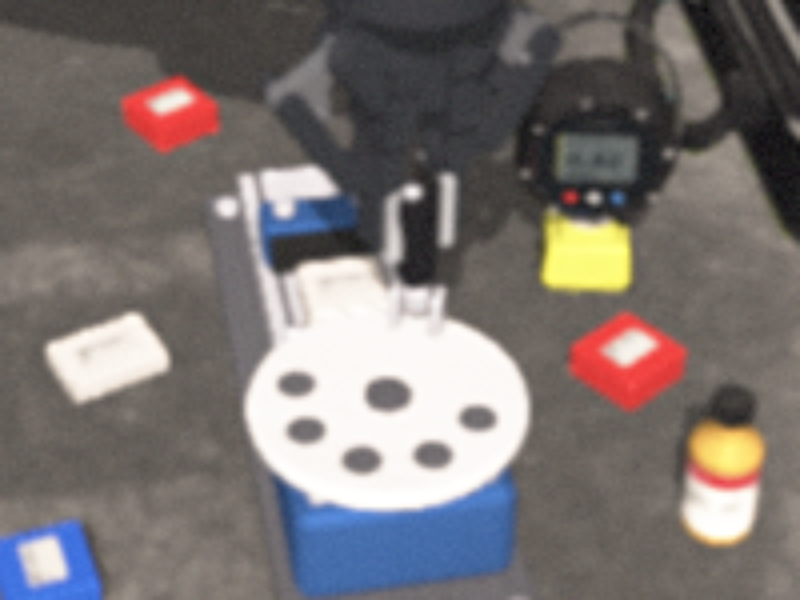

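View pics/t8.png

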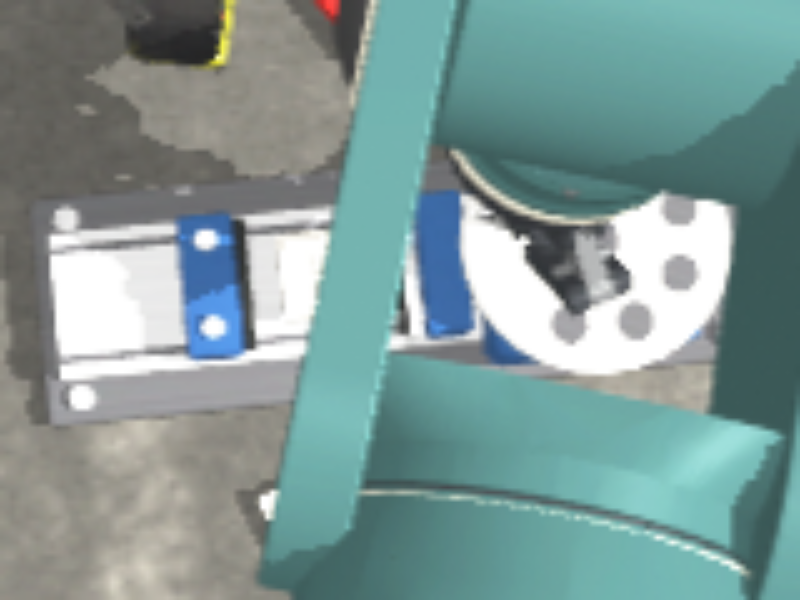

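send_rows:
  deltas:
    - [[0.019,0.0,0.017,0],[0.019,0.0,0.016,0],[0.02,0.0,0.014,0],[0.022,0,0.012,0],[0.023,0,0.01,0],[0.024,0,0.007,0],[0.025,0,0.005,0],[0.025,0,0.002,0]]

```text
clock: 9.35
ee_pos: [0.5693, -0.0903, 0.1285]
tcp_rot: [-1.387, 0.904, -0.858]
ft_force: [-8.5, 3.7, 1.1]
opening: 0.0167
```

```bash
python3 wind.py 6 8 .0485 .1275
python3 - <<'E'
from h import *
f=grab('side'); save(cv2.resize(f['image'][150:300,220:420],None,fx=4,fy=4),'s9.png')
E
```

```text
{'rad': 50.29, 'ang': 34.73, 'z': 0.1285, 'Fr': -4.82, 'Fcw': -7.89, 'Fz': 1.1, 'open': 0.0167} J [-0.21 -0.03  1.77  0.01  1.44 -0.65] 9.35
[[[0.027, 0.001, -0.006, 0], [0.025, 0.001, 0.0, 0], [0.025, 0.001, -0.002, 0], [0.025, -0.0, -0.005, 0], [0.024, -0.0, -0.008, 0], [0.023, -0.0, -0.01, 0], [0.022, -0.0, -0.012, 0], [0.021, -0.0, -0.015, 0]]]
```

View pics/s9.png

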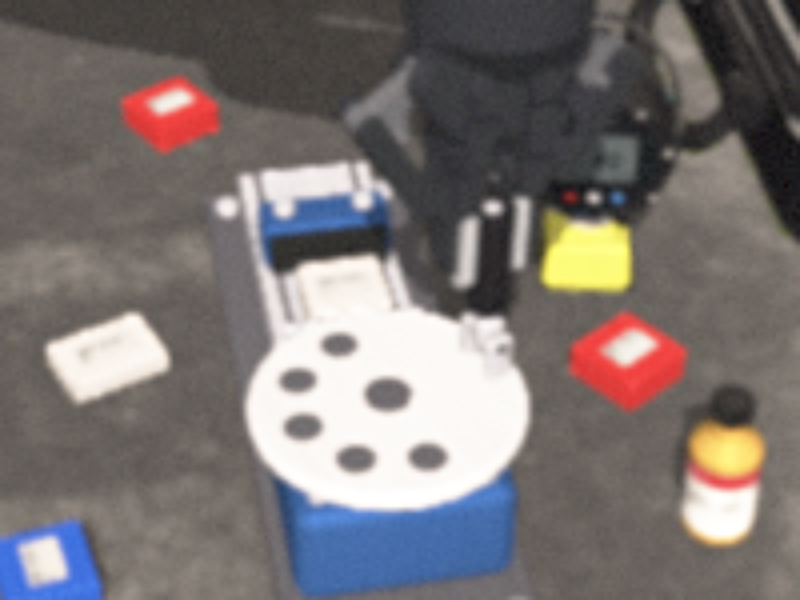

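send_rows:
  deltas:
    - [[0.025,0.003,-0.006,0],[0.025,0.001,-0.002,0],[0.025,0.001,-0.004,0],[0.025,0,-0.006,0],[0.024,0,-0.009,0],[0.023,0,-0.011,0],[0.022,0,-0.013,0],[0.021,0,-0.016,0]]

```text
clock: 10.2
ee_pos: [0.5706, -0.1261, 0.1286]
tcp_rot: [-1.385, 0.916, -0.842]
ft_force: [-4.4, 8.5, -1.1]
opening: 0.0166
```

```bash
python3 wind.py 6 8 .0485 .1275
python3 - <<'E'
from h import *
f=grab('side'); save(cv2.resize(f['image'][150:300,220:420],None,fx=4,fy=4),'s10.png')
E
```

```text
{'rad': 43.18, 'ang': -9.43, 'z': 0.1286, 'Fr': -5.72, 'Fcw': -7.69, 'Fz': -1.06, 'open': 0.0166} J [-0.27 -0.01  1.74  0.01  1.45 -0.71] 10.2
[[[0.035, -0.0, 0.006, 0], [0.018, 0.002, -0.017, 0], [0.016, 0.001, -0.019, 0], [0.014, 0.0, -0.021, 0], [0.012, 0.0, -0.022, 0], [0.01, 0.0, -0.023, 0], [0.007, 0.0, -0.024, 0], [0.005, 0.0, -0.025, 0]]]
```

View pics/s10.png

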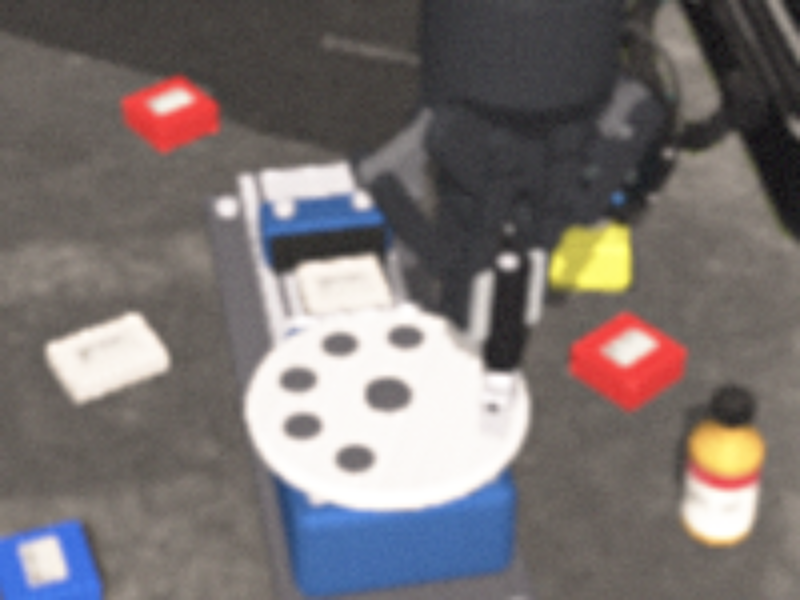

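```bash
python3 - <<'E'
s=open('wind.py').read()
s=s.replace("out.append(np.round(R.T@(q-p)/.2,3)","er=np.array([np.cos(ak),np.sin(ak)]); et=np.array([er[1],-er[0]]); cmp=np.r_[8.8e-5*(FT*et+FR*er),0]\n        out.append(np.round(R.T@(q-p+cmp)/.2,4)")
s=s.replace("p[2]+(z-p[2])*min(1,k/4)])","p0[2]+(z-p0[2])*min(1,k/4)])").replace("    out=[]","    out=[];p0=p.copy();ra0=np.linalg.norm(v)").replace("rad*np.cos","rk*np.cos").replace("rad*np.sin","rk*np.sin").replace("        q=","        rk=ra0+(rad-ra0)*min(1,k/3)\n        q=")
s=s.replace("import sys","import sys\nFT,FR=8,0")
open('wind.py','w').write(s)
E
python3 wind.py 6 8 .0485 .1275
```

```text
{'rad': 43.09, 'ang': -10.24, 'z': 0.1286, 'Fr': -6.68, 'Fcw': -5.25, 'Fz': 0.18, 'open': 0.0166} J [-0.27 -0.01  1.74  0.01  1.45 -0.71] 10.25
[[[0.0263, 0.0006, -0.0096, 0], [0.0258, 0.0007, -0.0129, 0], [0.0249, 0.0008, -0.0163, 0], [0.0159, 0.0013, -0.0242, 0], [0.0132, 0.0001, -0.0257, 0], [0.0104, 0.0002, -0.0269, 0], [0.0076, 0.0004, -0.0279, 0], [0.0046, 0.0005, -0.0285, 0]]]
```

send_rows:
  deltas:
    - [[0.0263,0.001,-0.0096,0],[0.0258,0.001,-0.013,0],[0.025,0.001,-0.0163,0],[0.016,0.001,-0.0242,0],[0.0132,0,-0.0257,0],[0.0104,0,-0.027,0],[0.0076,0,-0.028,0],[0.0046,0,-0.0285,0]]

```text
clock: 11.05
ee_pos: [0.5453, -0.153, 0.129]
tcp_rot: [-1.374, 0.933, -0.813]
ft_force: [3.6, 7.5, -5.0]
opening: 0.0166
```

```bash
python3 wind.py 6 8 .0485 .1275
python3 - <<'E'
from h import *
f=grab('side'); save(cv2.resize(f['image'][150:300,220:420],None,fx=4,fy=4),'s11.png')
f=grab('top'); save(cv2.resize(f['image'][150:270,270:430],None,fx=5,fy=5),'t11.png')
E
```

```text
{'rad': 38.16, 'ang': -63.1, 'z': 0.129, 'Fr': -5.1, 'Fcw': -6.6, 'Fz': -4.98, 'open': 0.0166} J [-0.33 -0.03  1.76  0.03  1.48 -0.78] 11.05
[[[0.0164, 0.0014, -0.0248, 0], [0.0135, 0.0017, -0.0282, 0], [0.0101, 0.002, -0.0312, 0], [-0.0097, 0.0033, -0.0271, 0], [-0.0126, 0.0016, -0.026, 0], [-0.0153, 0.0018, -0.0245, 0], [-0.0177, 0.0019, -0.0227, 0], [-0.02, 0.002, -0.0208, 0]]]
```

View pics/s11.png

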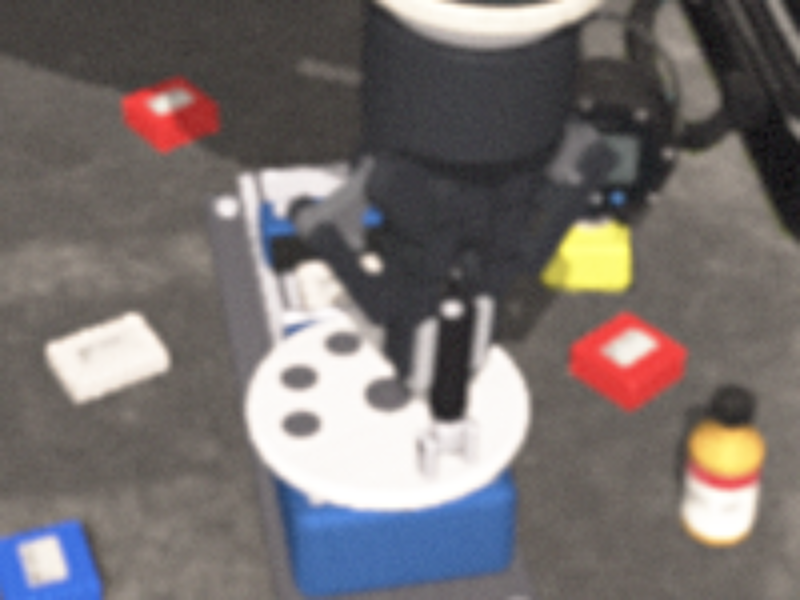

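View pics/t11.png

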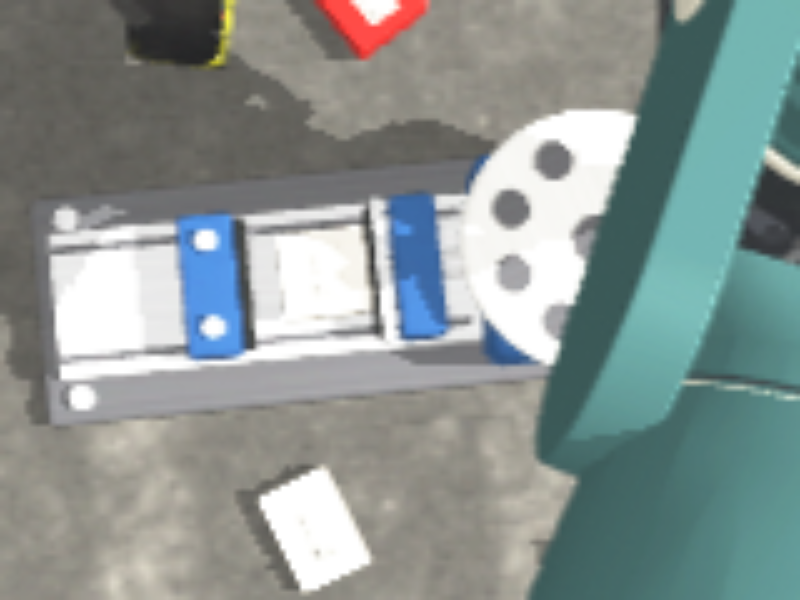

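Run:
```python
from h import *
f=grab('side')
hp=onz(f,(220+447/4,150+440/4),.095); v=hp[:2]-C; print(hp,np.linalg.norm(v),np.degrees(np.arctan2(v[1],v[0])))
a=np.radians(-62)
for rad in(.044,.048):
  for fold in(90,80,70):
    h=np.r_[C+rad*np.array([np.cos(a),np.sin(a)]),.099]; t=np.radians(fold)
    e=h+.066*np.r_[-np.cos(t)*np.cos(a),-np.cos(t)*np.sin(a),np.sin(t)]
    print(rad,fold,((proj(f,h)-[220,150])*4).round(),((proj(f,e)-[220,150])*4).round())
```

```text
[ 0.55063383 -0.16176902  0.095     ] 0.0483888370947154 -62.11171813087053
0.044 90 [[442. 426.]] [[445. 299.]]
0.044 80 [[442. 426.]] [[429. 285.]]
0.044 70 [[442. 426.]] [[414. 276.]]
0.048 90 [[447. 432.]] [[451. 305.]]
0.048 80 [[447. 432.]] [[435. 291.]]
0.048 70 [[447. 432.]] [[419. 281.]]
```

Run:
```python
from h import *
a=np.radians(-62.5)
print(plan(np.r_[C+.048*np.array([np.cos(a),np.sin(a)]),.1275]))
```

```text
{'tool_norm': array([0.0495, 0.0036, 0.006 ]), 'mm': array([ 5.3, -8.4, -1.4])}
```

send_rows:
  deltas:
    - [[0,0,0,0],[0,0,0,0],[0,0,0,0],[0.02,0.001,0.002,0],[0.02,0.001,0.002,0],[0.0095,0.001,0.002,0],[0,0,0,0],[0,0,0,0]]
  gripper: 0.4

```text
clock: 12.0
ee_pos: [0.5512, -0.1626, 0.1286]
tcp_rot: [-1.375, 0.934, -0.813]
ft_force: [-0.1, 0.4, -0.2]
opening: 0.0342
```

Run:
```python
from h import *
a=np.radians(-62.5)
print(plan(np.r_[C+.048*np.array([np.cos(a),np.sin(a)]),.1275])); print(pol(r.sense()))
f=grab('side'); save(cv2.resize(f['image'][150:300,220:420],None,fx=4,fy=4),'s12.png')
```

```text
{'tool_norm': array([-0.0066,  0.006 , -0.002 ]), 'mm': array([-1. ,  1.1, -1.1])}
{'rad': np.float64(49.41223972903359), 'ang': np.float64(-62.041928591994825), 'z': np.float64(0.12858987988415693), 'Fr': np.float64(-0.4286373412359468), 'Fcw': np.float64(-0.15097120071273526), 'Fz': np.float64(-0.2441038635435828), 'open': 0.03421878951601789}
```

View pics/s12.png

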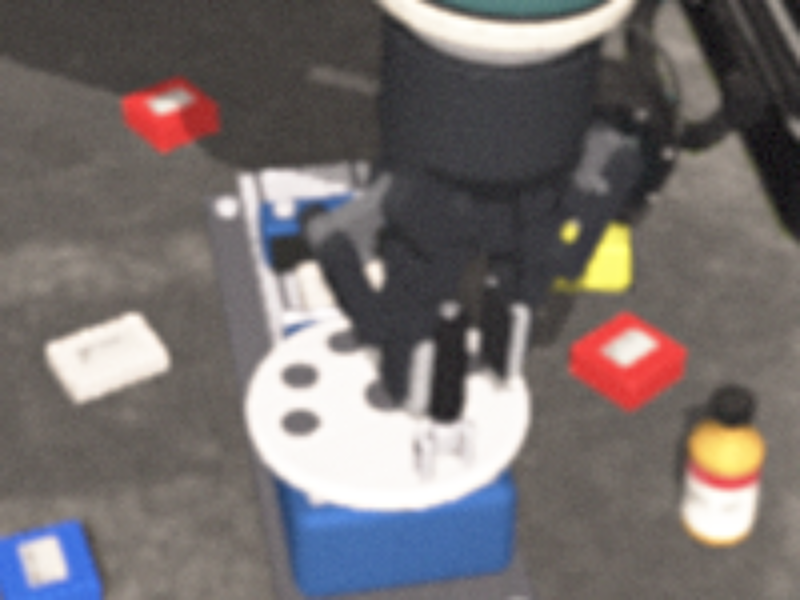

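send_rows:
  deltas:
    - [[-0.006,0.003,-0.025,0],[0,0,0,0],[0,0,0,0],[0,0,0,0],[0,0,0,0],[0,0,0,0],[0,0,0,0],[0,0,0,0]]
  gripper: 0
  force: 70

```text
clock: 12.85
ee_pos: [0.5456, -0.1637, 0.1286]
tcp_rot: [-1.375, 0.933, -0.814]
ft_force: [-0.1, -0.7, 0.6]
opening: 0.0161
```

```bash
python3 wind.py 6 8 .0485 .1275
python3 - <<'E'
from h import *
f=grab('side'); save(cv2.resize(f['image'][150:300,220:420],None,fx=4,fy=4),'s13.png')
E
```

```text
{'rad': 48.0, 'ang': -68.48, 'z': 0.1286, 'Fr': 0.59, 'Fcw': 0.36, 'Fz': 0.56, 'open': 0.0161} J [-0.35 -0.02  1.75  0.03  1.48 -0.8 ] 12.85
[[[-0.0027, 0.0023, -0.0285, 0], [-0.0057, 0.0025, -0.0281, 0], [-0.0086, 0.0027, -0.0274, 0], [-0.0122, 0.0029, -0.0261, 0], [-0.015, 0.0017, -0.0247, 0], [-0.0175, 0.0019, -0.0229, 0], [-0.0198, 0.002, -0.021, 0], [-0.0219, 0.002, -0.0188, 0]]]
```

View pics/s13.png

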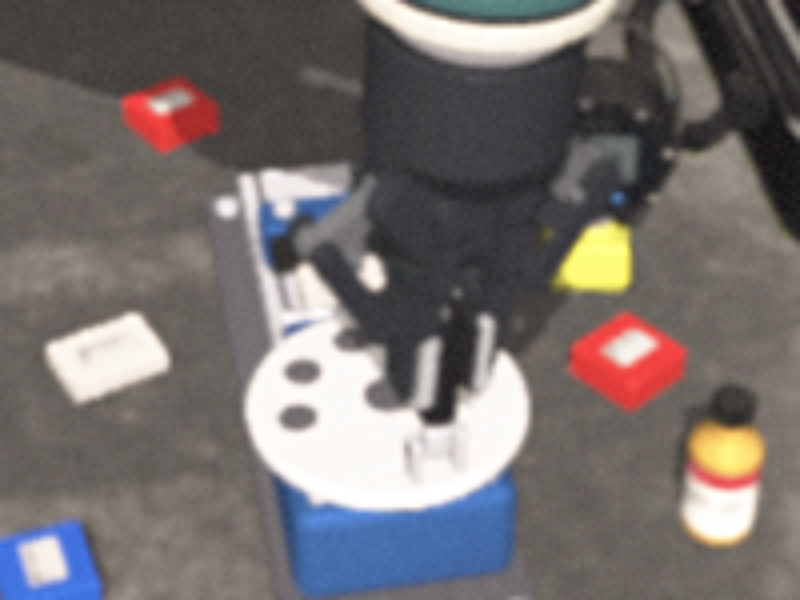

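send_rows:
  deltas:
    - [[-0.0027,0.002,-0.0285,0],[-0.0057,0.002,-0.028,0],[-0.0086,0.002,-0.0274,0],[-0.0122,0.002,-0.026,0],[-0.015,0.002,-0.0247,0],[-0.0175,0.002,-0.023,0],[-0.02,0.002,-0.021,0],[-0.022,0.002,-0.019,0]]

```text
clock: 13.7
ee_pos: [0.5046, -0.1601, 0.1286]
tcp_rot: [-1.365, 0.922, -0.82]
ft_force: [7.9, 2.3, -3.3]
opening: 0.016
```

```bash
python3 wind.py 6 8 .0485 .1275
python3 - <<'E'
from h import *
f=grab('side'); save(cv2.resize(f['image'][150:300,220:420],None,fx=4,fy=4),'s14.png')
E
```

```text
{'rad': 47.35, 'ang': -119.65, 'z': 0.1286, 'Fr': -5.88, 'Fcw': -5.72, 'Fz': -3.32, 'open': 0.016} J [-0.37 -0.12  1.85  0.03  1.47 -0.82] 13.7
[[[-0.0231, 0.0031, -0.0164, 0], [-0.0249, 0.0032, -0.014, 0], [-0.0264, 0.0032, -0.0113, 0], [-0.028, 0.0033, -0.0067, 0], [-0.0286, 0.0019, -0.0037, 0], [-0.0288, 0.0019, -0.0007, 0], [-0.0287, 0.0018, 0.0023, 0], [-0.0283, 0.0017, 0.0053, 0]]]
```

View pics/s14.png

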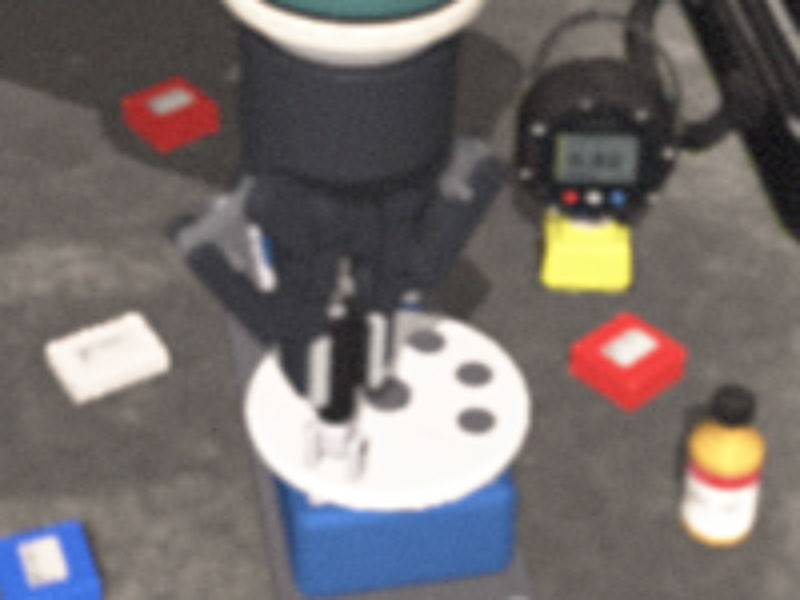

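send_rows:
  deltas:
    - [[-0.0231,0.003,-0.0165,0],[-0.025,0.003,-0.014,0],[-0.0264,0.003,-0.0113,0],[-0.028,0.003,-0.007,0],[-0.0286,0.002,-0.0037,0],[-0.029,0.002,-0.001,0],[-0.0287,0.002,0.002,0],[-0.0283,0.002,0.005,0]]

```text
clock: 14.55
ee_pos: [0.481, -0.1253, 0.1286]
tcp_rot: [-1.36, 0.907, -0.834]
ft_force: [10.4, -5.6, -3.6]
opening: 0.0166
```

```bash
python3 wind.py 5 8 .0485 .1275
python3 - <<'E'
from h import *
f=grab('side'); save(cv2.resize(f['image'][150:300,220:420],None,fx=4,fy=4),'s15.png')
f=grab('top'); save(cv2.resize(f['image'][150:270,270:430],None,fx=5,fy=5),'t15.png')
E
```

```text
{'rad': 47.45, 'ang': -172.39, 'z': 0.1286, 'Fr': -9.58, 'Fcw': -6.91, 'Fz': -3.59, 'open': 0.0166} J [-0.33 -0.21  1.92  0.04  1.46 -0.78] 14.55
[[[-0.0232, 0.0026, 0.007, 0], [-0.0226, 0.0026, 0.0091, 0], [-0.0219, 0.0025, 0.0111, 0], [-0.0199, 0.0024, 0.0144, 0], [-0.0186, 0.001, 0.0161, 0], [-0.0172, 0.0009, 0.0177, 0], [-0.0156, 0.0008, 0.0191, 0], [-0.0138, 0.0007, 0.0204, 0]]]
```

View pics/s15.png

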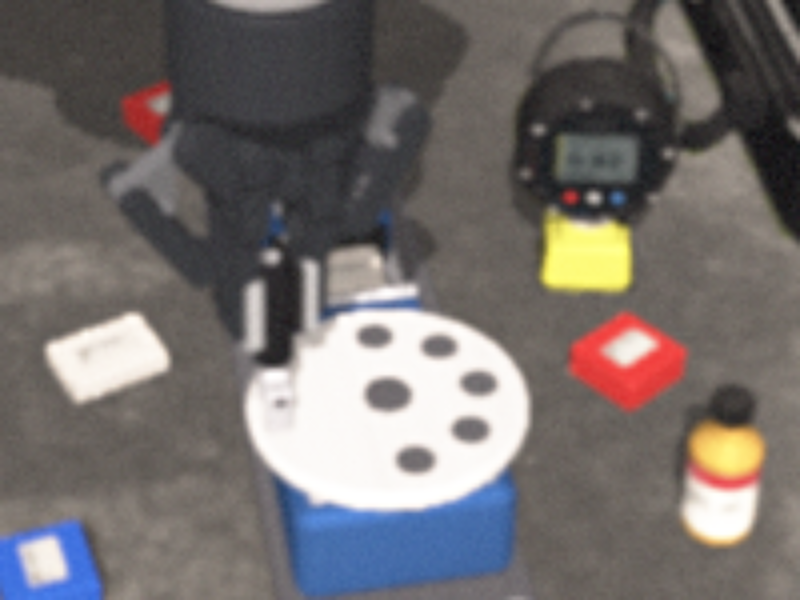

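View pics/t15.png

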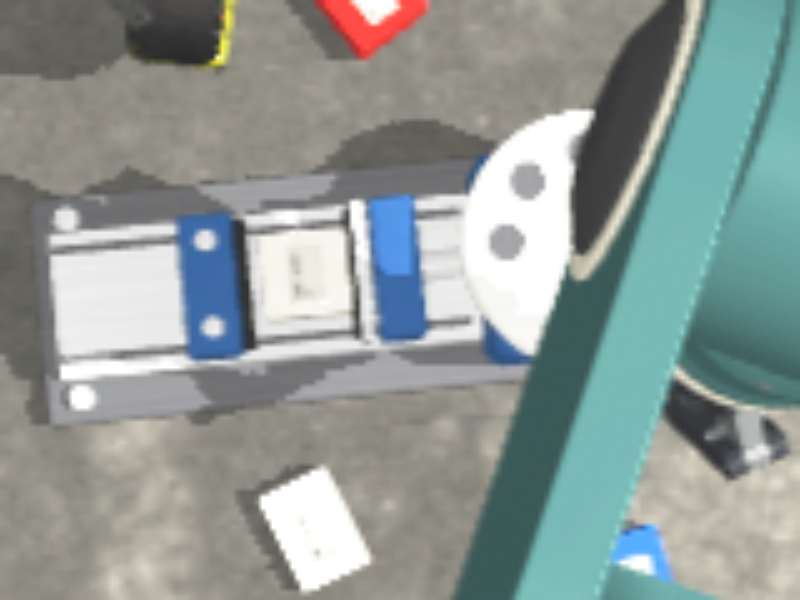

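send_rows:
  deltas:
    - [[-0.0225,0.002,0.008,0],[-0.022,0.002,0.01,0],[-0.0215,0.002,0.012,0],[-0.0199,0.002,0.0144,0],[-0.0186,0.001,0.016,0],[-0.017,0.001,0.0177,0],[-0.0155,0.001,0.019,0],[-0.0138,0.001,0.0204,0]]

```text
clock: 15.45
ee_pos: [0.4887, -0.092, 0.1285]
tcp_rot: [-1.37, 0.904, -0.843]
ft_force: [-1.4, -6.8, 2.4]
opening: 0.0162
```

```bash
python3 wind.py 3 8 .0478 .1275
python3 - <<'E'
from h import *
f=grab('side'); save(cv2.resize(f['image'][150:300,220:420],None,fx=4,fy=4),'s16.png')
f=grab('top'); save(cv2.resize(f['image'][170:250,290:370],None,fx=7,fy=7),'t16.png')
E
```

```text
{'rad': 47.66, 'ang': 145.47, 'z': 0.1285, 'Fr': -2.7, 'Fcw': -6.46, 'Fz': 2.36, 'open': 0.0162} J [-0.25 -0.21  1.93  0.03  1.46 -0.7 ] 15.45
[[[-0.0077, 0.0015, 0.014, 0], [-0.007, 0.0015, 0.0144, 0], [-0.0062, 0.0015, 0.0148, 0], [-0.0052, 0.0014, 0.0152, 0], [-0.0045, 0.0001, 0.0154, 0], [-0.0037, 0.0001, 0.0156, 0], [-0.0028, 0.0, 0.0158, 0], [-0.002, -0.0, 0.0159, 0]]]
```

View pics/s16.png

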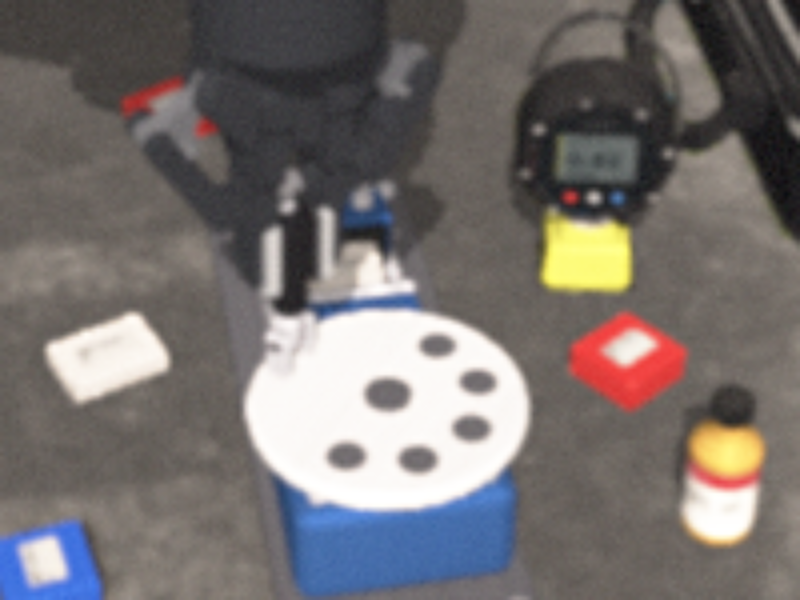

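View pics/t16.png

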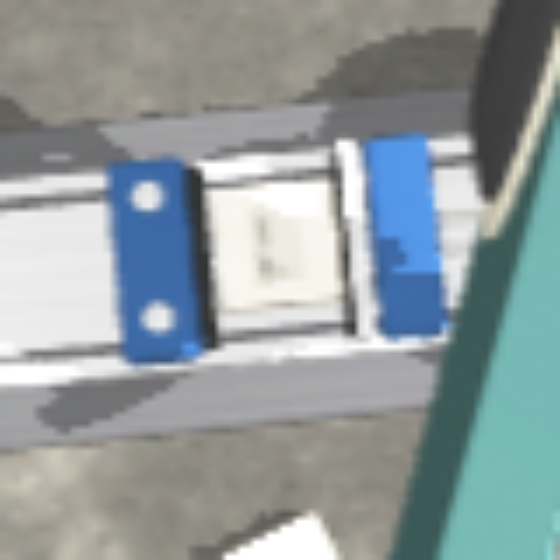

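```bash
python3 wind.py 1.8 8 .0478 .128
```

```text
{'rad': 47.65, 'ang': 144.95, 'z': 0.1286, 'Fr': -3.21, 'Fcw': -2.5, 'Fz': 1.58, 'open': 0.0158} J [-0.25 -0.21  1.93  0.03  1.46 -0.7 ] 15.55
[[[-0.0054, 0.0009, 0.0096, 0], [-0.0051, 0.0009, 0.0097, 0], [-0.0048, 0.0009, 0.0099, 0], [-0.0043, 0.0009, 0.0102, 0], [-0.004, 0.0001, 0.0103, 0], [-0.0036, 0.0001, 0.0104, 0], [-0.0033, 0.0001, 0.0105, 0], [-0.003, 0.0001, 0.0106, 0]]]
```

send_rows:
  deltas:
    - [[-0.0054,0.001,0.0096,0],[-0.0051,0.001,0.0097,0],[-0.0048,0,0.01,0],[-0.0043,0,0.0102,0],[-0.004,0,0.0103,0],[-0.0036,0,0.0104,0],[-0.0033,0,0.0105,0],[-0.003,0,0.0106,0]]

```text
clock: 16.35
ee_pos: [0.4972, -0.0824, 0.1285]
tcp_rot: [-1.38, 0.909, -0.843]
ft_force: [-3.8, -5.1, 2.4]
opening: 0.016
```

```bash
python3 wind.py 1.8 8 .0478 .128;  python3 - <<'E'
from h import *
f=grab('top'); save(cv2.resize(f['image'][170:250,290:370],None,fx=7,fy=7),'t17.png')
E
```

```text
{'rad': 47.84, 'ang': 130.04, 'z': 0.1285, 'Fr': -1.45, 'Fcw': -6.15, 'Fz': 2.41, 'open': 0.016} J [-0.23 -0.19  1.91  0.02  1.46 -0.67] 16.35
[[[-0.0025, 0.0006, 0.0108, 0], [-0.0021, 0.0006, 0.0108, 0], [-0.0018, 0.0006, 0.0109, 0], [-0.0015, 0.0005, 0.0109, 0], [-0.0012, -0.0001, 0.011, 0], [-0.0009, -0.0001, 0.011, 0], [-0.0005, -0.0002, 0.011, 0], [-0.0002, -0.0002, 0.011, 0]]]
```

View pics/t17.png

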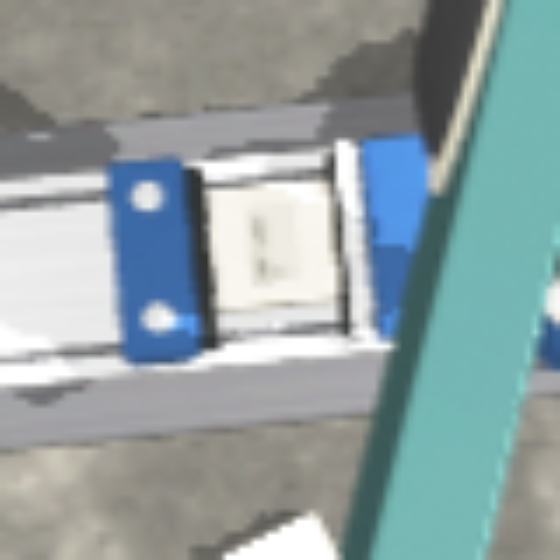

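send_rows:
  deltas:
    - [[-0.0025,0.001,0.0108,0],[-0.0021,0.001,0.0108,0],[-0.0018,0,0.011,0],[-0.0015,0,0.011,0],[-0.0012,0,0.011,0],[-0.0009,0,0.011,0],[-0.0005,0,0.011,0],[-0.0002,0,0.011,0]]

```text
clock: 17.2
ee_pos: [0.5078, -0.0753, 0.1285]
tcp_rot: [-1.389, 0.918, -0.84]
ft_force: [-6.9, -4.3, 4.7]
opening: 0.0163
```

```bash
python3 wind.py 1 8 .0478 .128;  python3 - <<'E'
from h import *
f=grab('top'); save(cv2.resize(f['image'][170:250,290:370],None,fx=7,fy=7),'t18.png')
E
```

```text
{'rad': 48.09, 'ang': 114.79, 'z': 0.1285, 'Fr': -1.05, 'Fcw': -8.1, 'Fz': 4.67, 'open': 0.0163} J [-0.2  -0.16  1.89  0.01  1.47 -0.65] 17.2
[[[0.0007, 0.0004, 0.0077, 0], [0.0008, 0.0004, 0.0077, 0], [0.0009, 0.0003, 0.0077, 0], [0.0006, 0.0004, 0.0077, 0], [0.0007, -0.0002, 0.0077, 0], [0.0008, -0.0002, 0.0076, 0], [0.001, -0.0002, 0.0076, 0], [0.0011, -0.0003, 0.0076, 0]]]
```

View pics/t18.png

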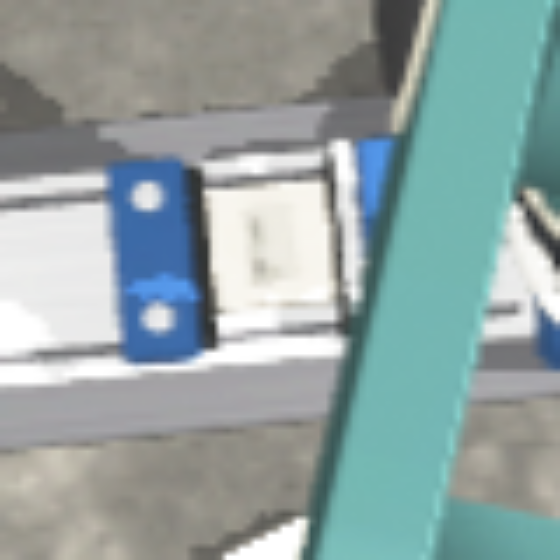

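send_rows:
  deltas:
    - [[0.0007,0,0.0077,0],[0.0008,0,0.0077,0],[0.0009,0,0.0077,0],[0.0007,0,0.0077,0],[0.0007,0,0.0077,0],[0.0002,0,0.004,0],[0.0002,0,0.004,0],[0.0002,0,0.004,0]]

```text
clock: 18.05
ee_pos: [0.5117, -0.0736, 0.1285]
tcp_rot: [-1.398, 0.929, -0.833]
ft_force: [-7.4, -3.7, 4.1]
opening: 0.0164
```

```bash
python3 wind.py 1 8 .0478 .128;  python3 - <<'E'
from h import *
f=grab('top'); save(cv2.resize(f['image'][170:250,290:370],None,fx=7,fy=7),'t19.png'); print(pol(r.sense()))
E
```

```text
{'rad': 48.2, 'ang': 109.74, 'z': 0.1285, 'Fr': -0.92, 'Fcw': -8.25, 'Fz': 4.06, 'open': 0.0164} J [-0.2  -0.15  1.87  0.01  1.48 -0.64] 18.05
[[[0.0015, 0.0003, 0.0076, 0], [0.0016, 0.0003, 0.0076, 0], [0.0018, 0.0003, 0.0075, 0], [0.0012, 0.0003, 0.0076, 0], [0.0013, -0.0004, 0.0076, 0], [0.0015, -0.0004, 0.0075, 0], [0.0016, -0.0004, 0.0075, 0], [0.0017, -0.0004, 0.0075, 0]]]
{'rad': np.float64(48.19771377038199), 'ang': np.float64(109.75848068488258), 'z': np.float64(0.128511726181017), 'Fr': np.float64(-0.8766230076798998), 'Fcw': np.float64(-8.228997027238083), 'Fz': np.float64(4.3838274680153075), 'open': 0.016248214624380388}
```

View pics/t19.png

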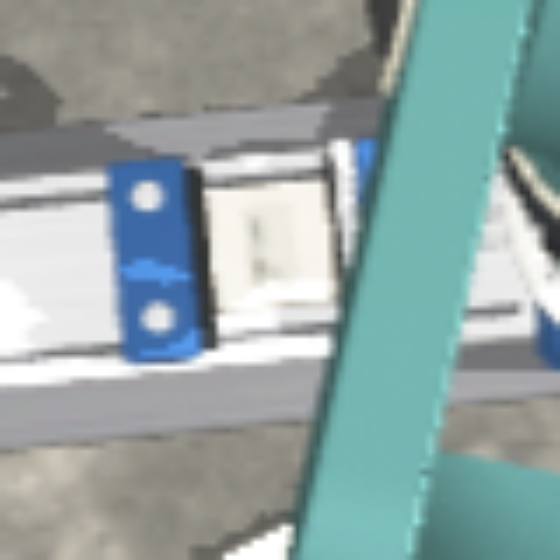

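send_rows:
  deltas:
    - [[0,0,0.0035,0],[0,0,0.0035,0],[0,0,0.0035,0],[0,0,0.0035,0],[0.001,0,0.0065,0],[0.001,0,0.0065,0],[0.001,0,0.0065,0],[0.001,0,0.0065,0]]

```text
clock: 18.9
ee_pos: [0.5138, -0.0729, 0.1285]
tcp_rot: [-1.406, 0.939, -0.827]
ft_force: [-8.2, -2.3, 4.1]
opening: 0.0161
```

```bash
python3 wind.py 1 8 .0478 .128;  python3 - <<'E'
from h import *
f=grab('side'); save(cv2.resize(f['image'][180:270,270:400],None,fx=6,fy=6),'s20.png'); print(pol(r.sense()))
E
```

```text
{'rad': 48.21, 'ang': 107.13, 'z': 0.1285, 'Fr': 0.18, 'Fcw': -8.55, 'Fz': 4.12, 'open': 0.0161} J [-0.19 -0.13  1.86  0.01  1.49 -0.63] 18.9
[[[0.0019, 0.0001, 0.0076, 0], [0.002, 0.0001, 0.0075, 0], [0.0021, 0.0001, 0.0075, 0], [0.0016, 0.0002, 0.0076, 0], [0.0017, -0.0005, 0.0075, 0], [0.0018, -0.0005, 0.0075, 0], [0.0019, -0.0005, 0.0074, 0], [0.0021, -0.0005, 0.0074, 0]]]
{'rad': np.float64(48.24525681749008), 'ang': np.float64(107.03314907341543), 'z': np.float64(0.12849937146247145), 'Fr': np.float64(0.1804283189710138), 'Fcw': np.float64(-8.5924420730186), 'Fz': np.float64(4.093778215244728), 'open': 0.015931345284622943}
```

View pics/s20.png

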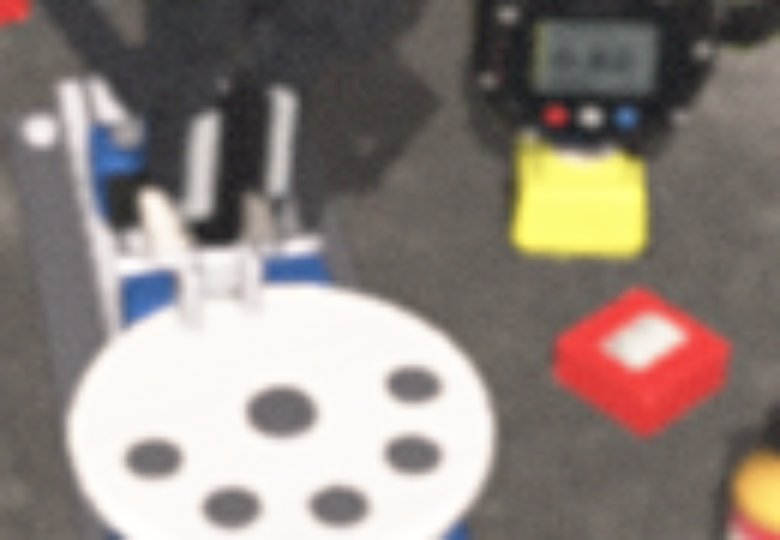

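Run:
```python
from h import *
f=grab('top'); save(cv2.resize(f['image'][170:250,290:370],None,fx=7,fy=7),'t20.png')
R=toolR(); print('tool y',R[:,1])
for n in(16,17,18,19,20):
    g=cv2.imread(f'pics/t{n}.png',0)[::7,::7].astype(float)
    print(n,g[28:36].mean(0)[24:54].round().astype(int).tolist())
```

```text
tool y [-0.06860001  0.01936284 -0.99745632]
16 [102, 98, 89, 70, 55, 93, 176, 231, 244, 245, 245, 243, 237, 224, 227, 238, 242, 244, 244, 247, 249, 248, 246, 226, 161, 157, 213, 236, 192, 132]
17 [102, 98, 89, 70, 55, 86, 182, 241, 245, 245, 244, 240, 226, 220, 228, 236, 237, 236, 240, 244, 246, 246, 245, 200, 131, 176, 238, 223, 157, 116]
18 [102, 98, 90, 71, 55, 92, 187, 241, 245, 244, 243, 237, 223, 223, 232, 236, 236, 237, 241, 244, 245, 245, 231, 167, 144, 197, 224, 179, 126, 104]
19 [102, 98, 89, 70, 55, 92, 187, 241, 245, 244, 243, 237, 223, 223, 232, 236, 236, 237, 241, 244, 245, 245, 231, 166, 146, 200, 206, 139, 97, 113]
20 [102, 98, 89, 70, 55, 92, 187, 241, 245, 244, 243, 236, 223, 223, 232, 236, 236, 237, 241, 244, 245, 245, 231, 166, 145, 167, 149, 129, 142, 158]
```

View pics/t20.png

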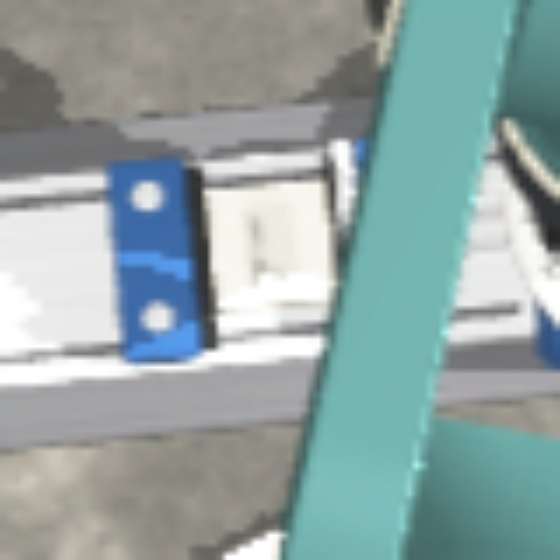

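send_rows:
  deltas:
    - [[0.001,0,0.0045,0],[0.001,0,0.0045,0],[0.0013,0,0.0065,0],[0.0013,0,0.0065,0],[0.0013,0,0.0065,0],[0.0013,0,0.0065,0],[0.0013,0,0.0065,0],[0.0013,0,0.0065,0]]

```text
clock: 19.8
ee_pos: [0.5172, -0.0719, 0.1285]
tcp_rot: [-1.413, 0.951, -0.819]
ft_force: [-10.8, -2.7, 4.8]
opening: 0.0163
```

Run:
```python
from h import *
s=r.sense(); print(pol(s),toolR()[:,1])
f=grab('side'); save(cv2.resize(f['image'][180:270,270:400],None,fx=6,fy=6),'s21.png'); print(pol(r.sense()))
```

```text
{'rad': np.float64(48.33292072214708), 'ang': np.float64(102.88546343022145), 'z': np.float64(0.1285046427252202), 'Fr': np.float64(-0.17293342124044883), 'Fcw': np.float64(-11.149292390807712), 'Fz': np.float64(4.781001715427567), 'open': 0.01626036504522245} [-0.08284609  0.01936672 -0.99637415]
{'rad': np.float64(48.338572732955264), 'ang': np.float64(102.81234423822302), 'z': np.float64(0.12849942684607196), 'Fr': np.float64(-0.3522567519132025), 'Fcw': np.float64(-9.819289263380744), 'Fz': np.float64(5.123185133508316), 'open': 0.01605523829439384}
```

View pics/s21.png

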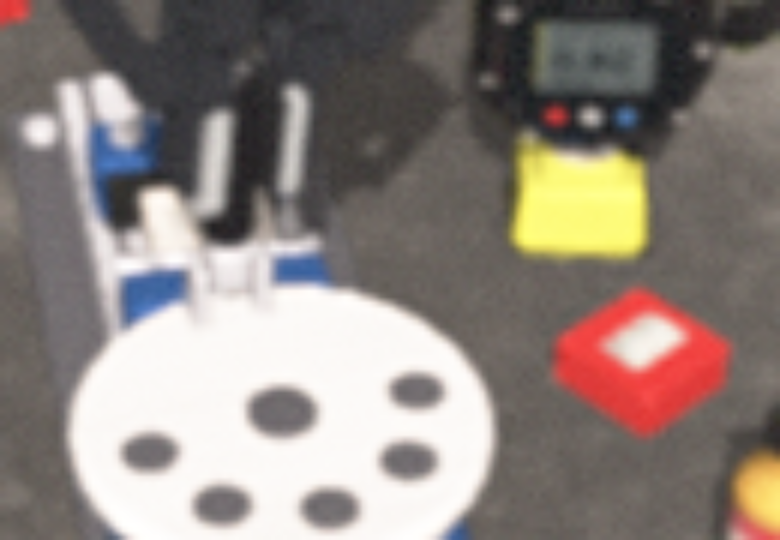

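```bash
cat > holes.py <<'E'
from h import *
import pickle
F=pickle.load(open('F0.pkl','rb'))['side']
def ang(img,x0,y0):
    # img: crop at native px
    g=cv2.GaussianBlur(img,(0,0),.6); out=[]
    big=cv2.resize(g,None,fx=4,fy=4,interpolation=cv2.INTER_CUBIC)
    hsv=cv2.cvtColor(big,cv2.COLOR_BGR2HSV)
    m=((hsv[...,2]<175)&(hsv[...,1]<60)).astype(np.uint8)
    n,l,st,ce=cv2.connectedComponentsWithStats(m)
    for i in range(1,n):
        if 150<st[i,4]<900:
            u=(ce[i]+.5)/4-.5+[x0,y0]; X=onz(F,u,.082)[:2]-C; ra=np.linalg.norm(X)
            if .03<ra<.05: out.append((round(np.degrees(np.arctan2(X[1],X[0])),1),round(ra*1e3,1),int(st[i,4])))
    return sorted(out)
if __name__=='__main__':
    for n,fx,x0,y0 in(('s10',4,220,150),('s15',4,220,150),('s16',4,220,150),('s20',6,270,180),('s21',6,270,180)):
        im=cv2.imread(f'pics/{n}.png'); h,w=im.shape[:2]
        nat=cv2.resize(im,(w//fx,h//fx),interpolation=cv2.INTER_AREA)
        print(n,ang(nat,x0,y0))
E
python3 holes.py
```

```text
s10 [(np.float64(-155.6), np.float64(39.5), 640), (np.float64(-112.2), np.float64(39.7), 678), (np.float64(74.4), np.float64(40.1), 509), (np.float64(117.5), np.float64(39.8), 519), (np.float64(161.0), np.float64(39.4), 577)]
s15 [(np.float64(-76.2), np.float64(40.1), 687), (np.float64(-33.4), np.float64(40.5), 633), (np.float64(9.0), np.float64(40.5), 578), (np.float64(51.5), np.float64(40.2), 523), (np.float64(94.2), np.float64(40.0), 501)]
s16 [(np.float64(-117.8), np.float64(39.7), 672), (np.float64(-74.7), np.float64(40.2), 687), (np.float64(-32.1), np.float64(40.5), 644), (np.float64(10.3), np.float64(40.4), 567), (np.float64(52.8), np.float64(40.2), 519)]
s20 [(np.float64(-155.8), np.float64(39.4), 649), (np.float64(-112.6), np.float64(39.8), 686), (np.float64(-69.6), np.float64(40.3), 697), (np.float64(-27.1), np.float64(40.5), 629), (np.float64(15.4), np.float64(40.5), 557)]
s21 [(np.float64(-160.0), np.float64(39.5), 626), (np.float64(-116.6), np.float64(39.9), 684), (np.float64(-73.5), np.float64(40.1), 696), (np.float64(-31.0), np.float64(40.4), 632), (np.float64(11.5), np.float64(40.6), 554)]
```

send_rows:
  deltas:
    - [[-0.0004,0,-0.002,0],[-0.0004,0,-0.002,0],[-0.0004,0,-0.002,0],[-0.0004,0,-0.002,0],[-0.0004,0,-0.002,0],[-0.0004,0,-0.002,0],[-0.0004,0,-0.002,0],[-0.0004,0,-0.002,0]]

```text
clock: 20.65
ee_pos: [0.5148, -0.0725, 0.1286]
tcp_rot: [-1.41, 0.949, -0.82]
ft_force: [4.5, -0.9, -3.1]
opening: 0.0157
```

```bash
cat > look.py <<'E'
from h import *
import holes,sys
s=r.sense(); p=pol(s); print({k:round(float(v),4) for k,v in p.items()},s['clock'],toolR()[:,1].round(3))
f=grab('side'); a=f['image'][180:270,270:400]
save(cv2.resize(a,None,fx=6,fy=6),sys.argv[1]); print([x[0] for x in holes.ang(cv2.cvtColor(a,cv2.COLOR_RGB2BGR),270,180)])
print(pol(r.sense())['Fcw'])
E
python3 look.py s22.png
```

```text
{'rad': 48.3267, 'ang': 105.8491, 'z': 0.1286, 'Fr': -2.0887, 'Fcw': 4.0904, 'Fz': -3.1151, 'open': 0.0157} 20.65 [-0.079  0.021 -0.997]
[np.float64(-158.0), np.float64(-114.5), np.float64(-71.6), np.float64(-28.9), np.float64(13.5)]
2.7648223894067434
```

Run:
```python
from h import *
import pickle,holes
a=cv2.cvtColor(holes.F['image'][180:280,270:360],cv2.COLOR_RGB2BGR)
print(holes.ang(a,270,180))
R=toolR(); print('heading z',np.degrees(np.arctan2(R[1,2],R[0,2])),'x',np.degrees(np.arctan2(R[1,0],R[0,0])))
```

```text
[(np.float64(-149.3), np.float64(39.5), 672), (np.float64(-106.1), np.float64(39.9), 722), (np.float64(-63.3), np.float64(40.3), 710), (np.float64(-20.7), np.float64(40.5), 625), (np.float64(21.5), np.float64(40.4), 567)]
heading z 25.101036637511186 x -65.08908944025097
```

send_rows:
  deltas:
    - [[0,0,0,0],[0,0,0,0],[0,0,0,0],[0,0,0,0],[0,0,0,0],[0,0,0,0],[0,0,0,0],[0,0,0,0]]

```text
clock: 21.5
ee_pos: [0.5147, -0.0725, 0.1286]
tcp_rot: [-1.41, 0.949, -0.82]
ft_force: [4.2, -1.1, -3.1]
opening: 0.016
```

```bash
python3 look.py s23.png
```

```text
{'rad': 48.3224, 'ang': 105.9248, 'z': 0.1286, 'Fr': -2.231, 'Fcw': 3.7687, 'Fz': -3.0888, 'open': 0.016} 21.5 [-0.08   0.02  -0.997]
[np.float64(-157.7), np.float64(-114.5), np.float64(-71.5), np.float64(-28.8), np.float64(13.6)]
3.233677262360942
```

send_rows:
  deltas:
    - [[0,0,0,0],[0,0,0,0],[0,0,0,0],[0,0,0,0],[0,0,0,0],[0,0,0,0],[0,0,0,0],[0,0,0,0]]
  gripper: 0.45

```text
clock: 22.35
ee_pos: [0.5134, -0.0726, 0.1285]
tcp_rot: [-1.413, 0.952, -0.818]
ft_force: [0.3, -0.2, -0.4]
opening: 0.0382
```

```bash
python3 look.py s24.png;  python3 - <<'E'
from h import *
s=r.sense(); print(s['ft_force'],s['opening']); print(plan(s['ee_pos']+[0,0,.058]))
E
```

```text
{'rad': 48.6481, 'ang': 107.4707, 'z': 0.1285, 'Fr': -0.2808, 'Fcw': 0.1944, 'Fz': -0.3658, 'open': 0.0382} 22.35 [-0.084  0.02  -0.996]
[np.float64(-157.7), np.float64(-114.5), np.float64(-71.5), np.float64(-28.8), np.float64(13.6)]
-0.15774932743026288
[-0.03982718 -0.39869056 -0.88854013] 0.03827290201007886
{'tool_norm': array([-0.0155, -0.2889, -0.0195]), 'mm': array([ 0.,  0., 58.])}
```

View pics/s24.png

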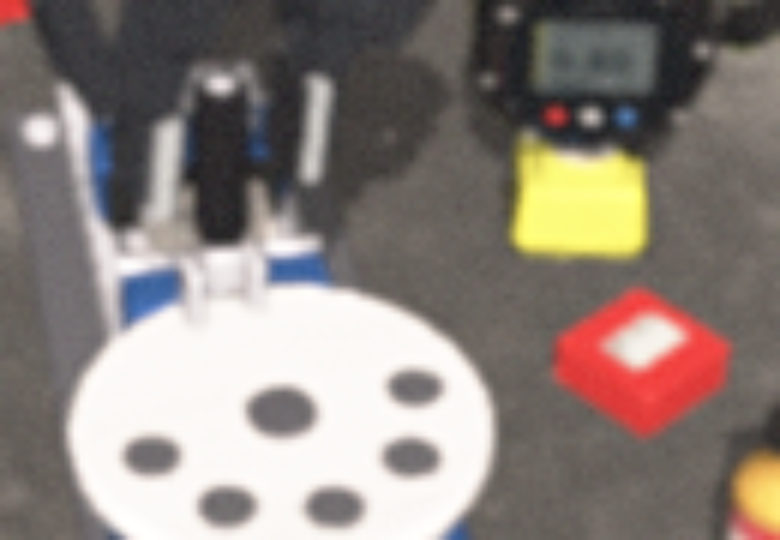

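send_rows:
  deltas:
    - [[-0.004,-0.0725,-0.005,0],[-0.004,-0.0725,-0.005,0],[-0.004,-0.0725,-0.005,0],[-0.004,-0.0725,-0.005,0],[0,0,0,0.02],[0,0,0,0.02],[0,0,0,0],[0,0,0,0]]

```text
clock: 23.2
ee_pos: [0.5144, -0.0728, 0.1984]
tcp_rot: [-1.37, 1.044, -0.921]
ft_force: [0.0, 0.2, 0.0]
opening: 0.0384
```

Run:
```python
from h import *
s=r.sense(); u=np.array([np.cos(np.radians(107.5)),np.sin(np.radians(107.5))]); t=np.r_[C+.083*u,s['ee_pos'][2]]
print(s['ee_pos'],plan(t,np.radians(17.5)),plan(np.r_[C+.083*u,.143]), s['joints'])
```

```text
[ 0.51435275 -0.07275827  0.19843598] {'tool_norm': array([-0.1738,  0.0075, -0.0036]), 'mm': array([-11.3,  32.9,   0. ]), 'turn_norm': np.float64(0.0015153453423534164), 'deg': np.float64(0.272762161623615)} {'tool_norm': array([-0.1623,  0.2838,  0.0153]), 'mm': array([-11.3,  32.9, -55.4])} [-0.19165336 -0.16394263  1.77114672  0.00362426  1.61422602 -0.50041436]
```

send_rows:
  deltas:
    - [[-0.06,0.0025,-0.001,0],[-0.06,0.0025,-0.001,0],[-0.05,0.0025,-0.001,0],[0,0,0,0],[0,0,0,0],[0,0,0,0],[0,0,0,0],[0,0,0,0]]
  gripper: 0

```text
clock: 24.0
ee_pos: [0.5021, -0.0371, 0.1987]
tcp_rot: [-1.372, 1.041, -0.917]
ft_force: [0.4, 0.9, -0.9]
opening: -0.0002
```

Run:
```python
from h import *
s=r.sense(); u=np.array([np.cos(np.radians(107.5)),np.sin(np.radians(107.5))]); 
print(s['ee_pos'],s['opening'],pol(s),plan(np.r_[C+.083*u,.143],np.radians(17.5)))
f=grab('side'); save(cv2.resize(f['image'][130:280,220:420],None,fx=4,fy=4),'s25.png')
```

```text
[ 0.50207317 -0.0371133   0.19873374] -0.0002284525101491935 {'rad': np.float64(85.8931392651788), 'ang': np.float64(107.56874277555235), 'z': np.float64(0.19873374356604206), 'Fr': np.float64(0.7191095806768448), 'Fcw': np.float64(0.6310092588393292), 'Fz': np.float64(-0.8907906848944248), 'open': -0.0002284525101491935} {'tool_norm': array([0.0261, 0.2771, 0.0194]), 'mm': array([  1. ,  -2.7, -55.7]), 'turn_norm': np.float64(0.0030663158596188913), 'deg': np.float64(0.5519368547314004)}
```

View pics/s25.png

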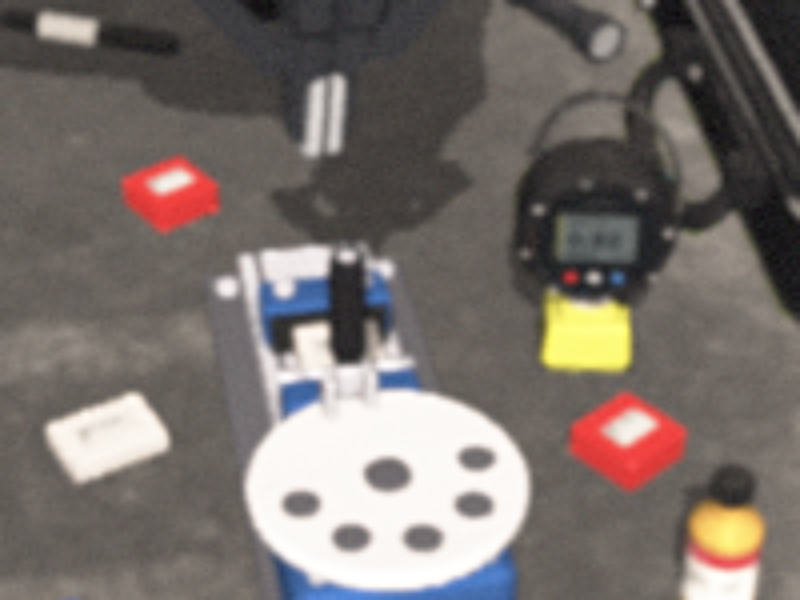

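send_rows:
  deltas:
    - [[0.003,0.06,0.004,0],[0.003,0.06,0.004,0],[0.003,0.06,0.004,0],[0.003,0.05,0.004,0],[0.003,0.03,0.002,0.001],[0,0,0,0],[0,0,0,0],[0,0,0,0]]

```text
clock: 24.85
ee_pos: [0.5018, -0.0384, 0.1403]
tcp_rot: [-1.372, 1.046, -0.919]
ft_force: [-0.8, 0.4, 0.3]
opening: -0.0001
```

```bash
python3 look.py s26.png
python3 - <<'E'
from h import *
s=r.sense();R=toolR(s); print(s['ee_pos'],R.round(3).tolist(),np.degrees(np.arctan2(R[1,2],R[0,2])))
d=np.array([np.cos(np.radians(-72.5)),np.sin(np.radians(-72.5)),0]); print('d in tool',(R.T@d).round(4),'up',(R.T@[0,0,1]).round(4))
hinge=C-.048*d[:2]; print('along',(s['ee_pos'][:2]-hinge)@d[:2],'lat',(s['ee_pos'][:2]-hinge)@[-d[1],d[0]])
E
```

```text
{'rad': 84.802, 'ang': 108.006, 'z': 0.1403, 'Fr': 0.6636, 'Fcw': -0.6065, 'Fz': 0.3254, 'open': -0.0001} 24.85 [-0.08   0.019 -0.997]
[np.float64(-157.7), np.float64(-114.5), np.float64(-71.5), np.float64(-28.8), np.float64(13.5)]
-0.4061958055910036
[ 0.50184551 -0.03834193  0.14038316] [[0.303, -0.08, 0.95], [-0.952, 0.019, 0.305], [-0.043, -0.997, -0.07]] 17.811619534717313
d in tool [ 0.9991 -0.0423 -0.0054] up [-0.0426 -0.9966 -0.0704]
along -0.03678977345296532 lat -0.0006896350725123201
```

View pics/s26.png

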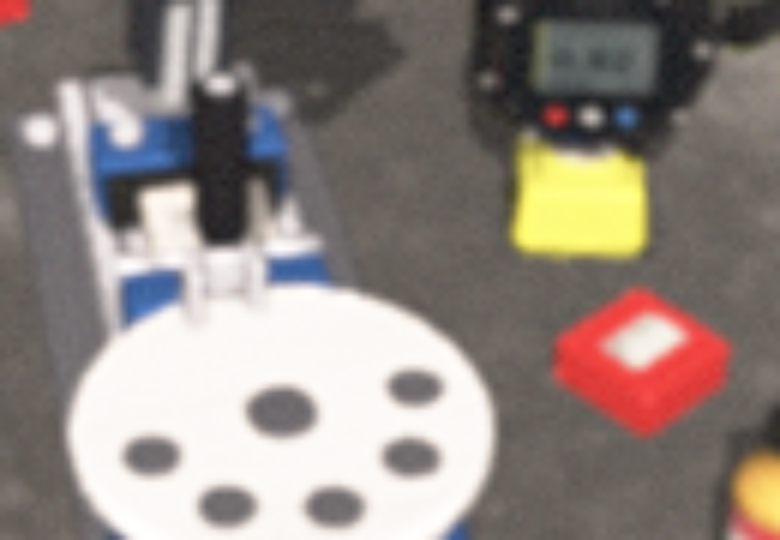

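send_rows:
  deltas:
    - [[0.02,-0.001,0,0],[0.02,-0.001,0,0],[0.02,-0.001,0,0],[0.02,-0.001,0,0],[0.02,-0.001,0,0],[0.02,-0.001,0,0],[0.02,-0.001,0,0],[0.02,-0.001,0,0]]

```text
clock: 25.7
ee_pos: [0.5128, -0.0708, 0.142]
tcp_rot: [-1.37, 1.045, -0.919]
ft_force: [-0.8, 3.8, -0.9]
opening: -0.0002
```

```bash
cat > fold.py <<'E'
from h import *
s=r.sense(); d=np.array([np.cos(np.radians(-72.5)),np.sin(np.radians(-72.5)),0]); hinge=C-.048*d[:2]; v=s['ee_pos'][:2]-hinge
f=s['ft_force']; print('along',v@d[:2],'lat',v@[-d[1],d[0]],'z',s['ee_pos'][2],'Fd',f@d,'Flat',f[:2]@[-d[1],d[0]],'Fz',f[2])
E
python3 look.py s27.png; python3 fold.py
```

```text
{'rad': 50.5611, 'ang': 107.4821, 'z': 0.142, 'Fr': 3.8747, 'Fcw': 0.3731, 'Fz': -0.9161, 'open': -0.0002} 25.7 [-0.079  0.021 -0.997]
[np.float64(-157.7), np.float64(-114.5), np.float64(-71.5), np.float64(-28.7), np.float64(13.6)]
0.7906260586789148
along -0.002149053647437899 lat -2.6169616042184353e-05 z 0.1419647693563939 Fd -1.667389498377224 Flat 0.7897560613152026 Fz -0.2394933862841448
```

View pics/s27.png

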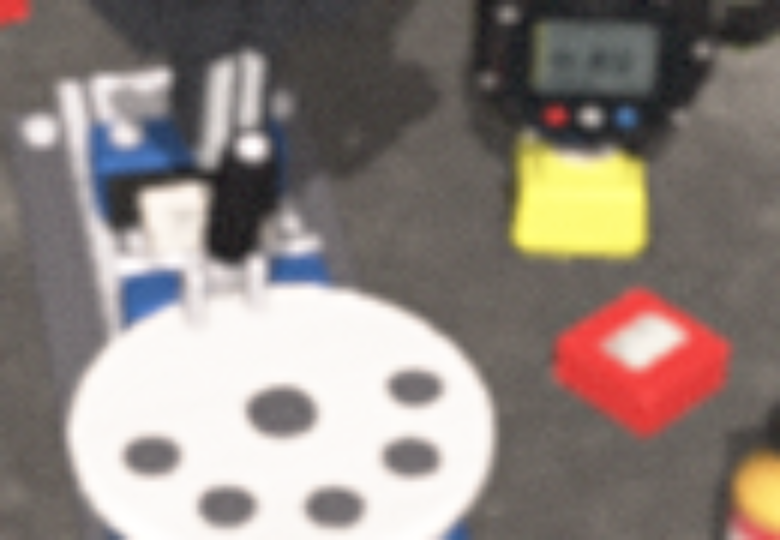

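send_rows:
  deltas:
    - [[0.02,0,0,0],[0.02,0,0,0],[0.02,0,0,0],[0.018,0.004,0,0],[0.016,0.012,0,0],[0.014,0.015,0,0],[0.012,0.018,0,0],[0.01,0.018,0,0]]

```text
clock: 26.55
ee_pos: [0.5212, -0.0986, 0.1276]
tcp_rot: [-1.37, 1.042, -0.922]
ft_force: [1.5, -0.5, 4.0]
opening: -0.0
```

```bash
python3 look.py s28.png; python3 fold.py
```

```text
{'rad': 21.5008, 'ang': 108.3322, 'z': 0.1276, 'Fr': -0.9164, 'Fcw': 1.2996, 'Fz': 3.9865, 'open': -0.0} 26.55 [-0.076  0.018 -0.997]
[np.float64(-157.7), np.float64(-114.5), np.float64(-71.5), np.float64(-28.7), np.float64(13.6)]
1.0580437182760627
along 0.026565463889545317 lat -0.0005171445867258084 z 0.12693552246235965 Fd 0.6029852022121486 Flat 1.0728996578913699 Fz 3.3046554990583825
```

View pics/s28.png

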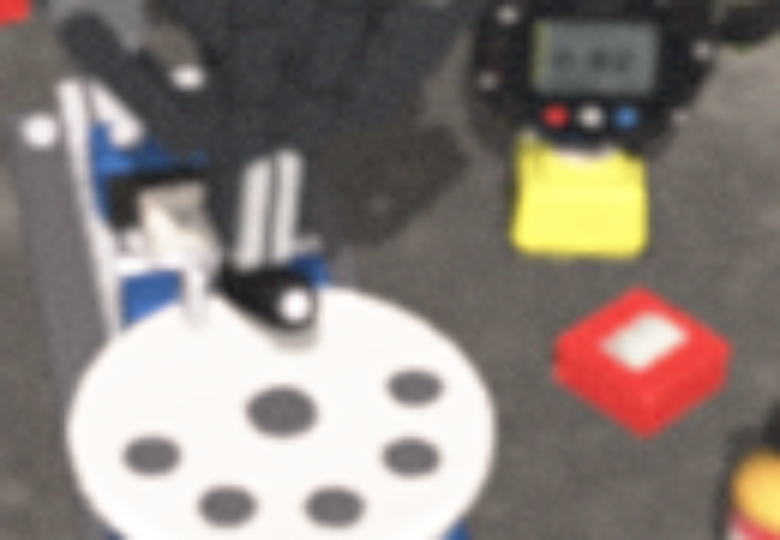

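send_rows:
  deltas:
    - [[0.01,0.015,0,0],[0.008,0.015,0,0],[0.007,0.015,0,0],[0.006,0.015,0,0],[0.005,0.013,0,0],[0.004,0.012,0,0],[0,0.01,0,0],[0,0.008,0,0]]

```text
clock: 27.4
ee_pos: [0.5234, -0.1073, 0.1066]
tcp_rot: [-1.369, 1.039, -0.925]
ft_force: [-0.1, 3.1, 21.7]
opening: -0.0001
```

```bash
python3 look.py s29.png; python3 fold.py
```

```text
{'rad': 12.6138, 'ang': 111.4022, 'z': 0.1066, 'Fr': 2.9355, 'Fcw': 1.0327, 'Fz': 21.737, 'open': -0.0001} 27.4 [-0.072  0.017 -0.997]
[np.float64(-157.7), np.float64(-114.5), np.float64(-71.5), np.float64(-28.8), np.float64(13.6)]
-0.10142105270193551
along 0.03540149822323595 lat -0.0007839556263549816 z 0.10672368687623214 Fd -2.762405422095197 Flat -0.2735109335134961 Fz 18.279259149319405
```

View pics/s29.png

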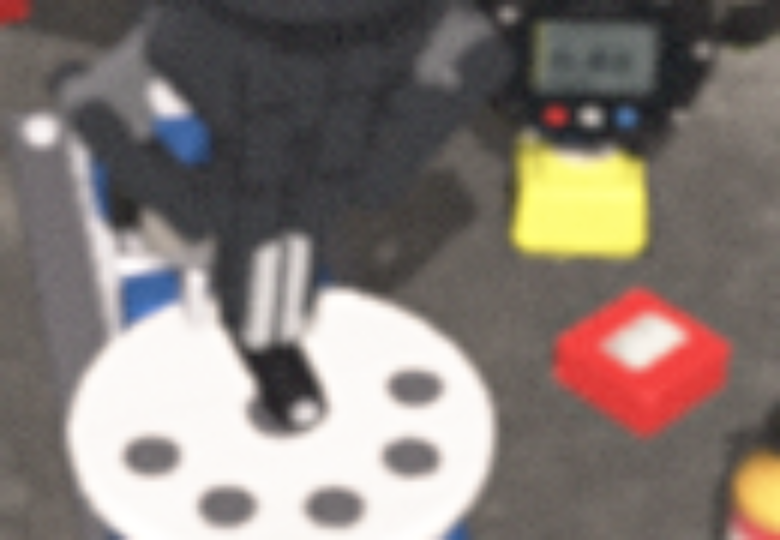

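send_rows:
  deltas:
    - [[0,-0.03,-0.002,0],[-0.004,-0.1,-0.007,0],[-0.004,-0.15,-0.01,0],[-0.004,-0.15,-0.01,0],[-0.004,-0.15,-0.01,0],[0.15,-0.05,-0.08,0],[0.2,0,-0.12,0],[0.2,0,-0.12,0]]

```text
clock: 28.25
ee_pos: [0.4953, -0.2308, 0.2344]
tcp_rot: [-1.373, 1.039, -0.912]
ft_force: [0.2, -0.3, 0.2]
opening: -0.0
```

send_rows:
  deltas:
    - [[0.2,0,-0.12,0],[0.2,0,-0.12,0],[0.2,0,-0.12,0],[0,0,0,0],[0,0,0,0],[0,0,0,0],[0,0,0,0],[0,0,0,0]]

```text
clock: 29.05
ee_pos: [0.4602, -0.3736, 0.2302]
tcp_rot: [-1.37, 1.046, -0.907]
ft_force: [-0.4, -0.8, -0.6]
opening: -0.0003
```

```bash
python3 look.py s30.png
python3 - <<'E'
from h import *
import pickle
s=r.sense(); print(s['ee_pos'],s['ft_force'])
F={}
f=grab('top');F['top']=f; save(cv2.resize(f['image'][150:260,280:430],None,fx=5,fy=5),'t30.png')
f=grab('side');F['side']=f; save(f['image'],'s30f.png')
pickle.dump(F,open('F1.pkl','wb'))
E
```

```text
{'rad': 263.5244, 'ang': -104.9121, 'z': 0.2302, 'Fr': 0.8791, 'Fcw': 0.1931, 'Fz': -0.5845, 'open': -0.0003} 29.05 [-0.084  0.026 -0.996]
[np.float64(-28.9)]
-0.14753225201829753
[ 0.46022217 -0.37364361  0.23023518] [0.39766495 0.92045888 0.25319691]
```

View pics/t30.png

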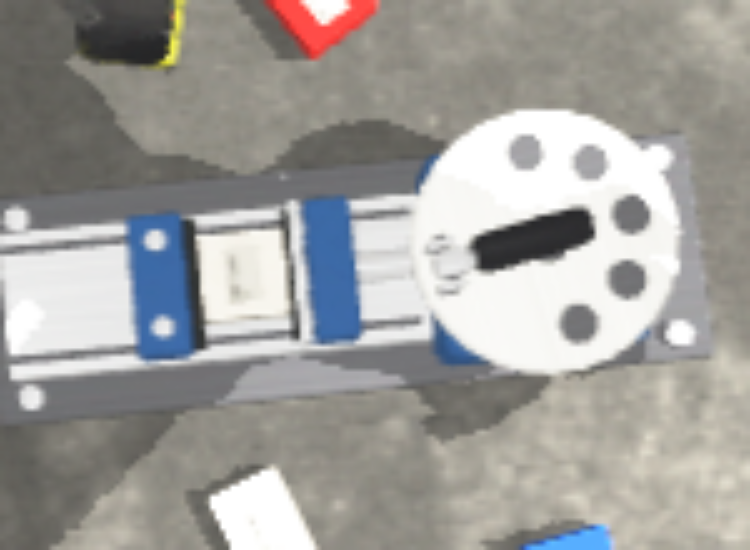

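View pics/s30f.png

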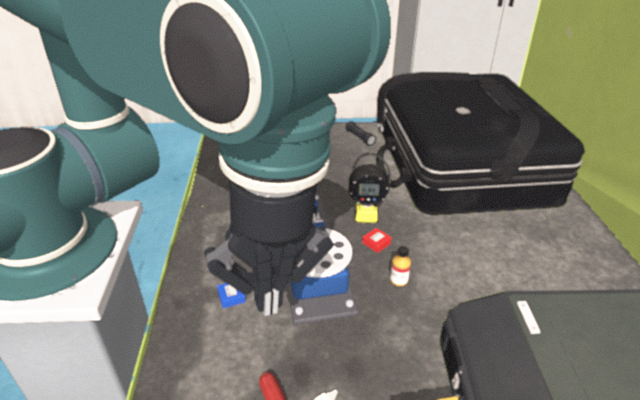

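View pics/s30.png

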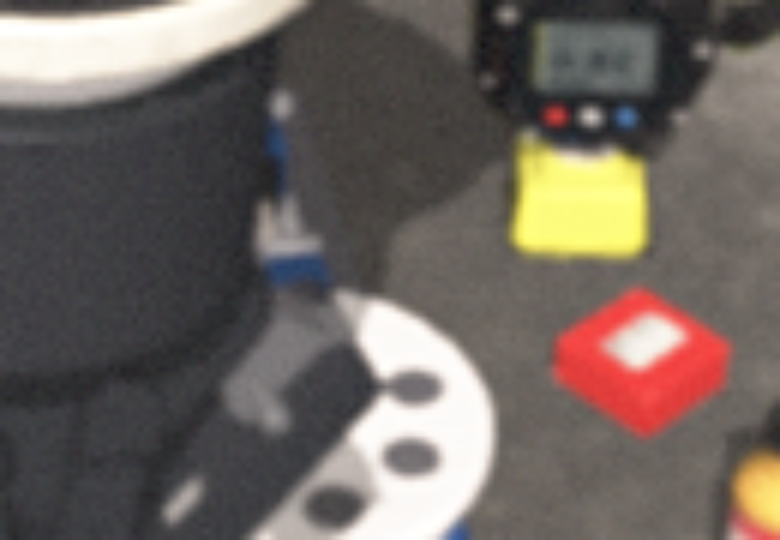

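Run:
```python
from h import *
import pickle
F1=pickle.load(open('F1.pkl','rb'))
F0=pickle.load(open('F0.pkl','rb'))
ims={'t11':(cv2.imread('pics/t11.png')[::5,::5],270),'t15':(cv2.imread('pics/t15.png')[::5,::5],270),'now':(cv2.cvtColor(F1['top']['image'][150:270,270:430],cv2.COLOR_RGB2BGR),270)}
for n,(im,x0) in ims.items():
    im=im.astype(float); b=im[...,0]-im[...,2]; g=im.min(2)
    w=[];res=[]
    for y in range(48,64):
        row=b[y]; xs=np.arange(60,100); sel=row[xs]>60
        if not sel.any(): continue
        m=np.median(np.sort(row[xs])[-6:])/2
        i=xs[np.argmax(row[xs]>m)]; L=i-(row[i]-m)/(row[i]-row[i-1])
        j=xs[len(xs)-1-np.argmax(row[xs][::-1]>m)]; Rr=j+(row[j]-m)/(row[j]-row[j+1])
        k=np.arange(int(L)-8,int(L)-1); dk=np.clip(225-g[y,k],0,None); D=(k*dk).sum()/dk.sum()
        res.append((D,L,Rr,L-D,Rr-D))
    print(n,np.median(res,0).round(2),np.std(res,0).round(2))
```

```text
t11 [74.54 78.98 88.32  4.46 13.71] [0.39 0.61 0.36 0.34 0.16]
t15 [70.53 74.96 84.09  4.44 13.43] [0.44 0.43 0.63 0.35 0.3 ]
now [67.69 71.48 80.77  3.8  13.16] [0.44 0.55 0.51 0.26 0.22]
```

```bash
python3 -c "
from cell import r
print(r.sign_off())"
```

```text
the job is handed in; nothing more can be done
None
```

I swung the handle upright and wound the wheel clockwise about 1.02 turns. The block is now gripped between the jaws. I then folded the handle flat again with closed fingers, moved the arm clear and handed in at about 29 s.

**Grip force:** The estimate is about 28–30 N, inside the 12–45 N band. It was never read directly. It rests on three rough checks:
- **Handle forces:** about 10 N winding on against 3–4 N backing off points to roughly 30 N.
- **Wheel angle past contact:** a wide 20–40 N.
- **Jaw springs:** about 1.2 mm of compression in the top view, roughly 29 N.

I first went to about 35 N and then backed the wheel off 2° deliberately.

**Last checks:**
- **Handle:** it was pressed to the flat stop with about 20 N.
- **Wheel:** its angle did not change from letting go to the end of the fold. In the last picture only one hole was visible, and it agreed to 0.1°.
- **Block:** it looks level and seated against both jaws in the top view.
- **Robot:** it touches nothing, with force readings at noise level.
- **Oil bottle, tester and other block:** they were not touched. I only judged their places by eye in the pictures.

**What went wrong on the way:**
- The handle slipped about 10 mm along the gripper pads at half a turn. I opened, re-centred and gripped harder.
- The tool ended up tilted 4–5° by the end, with no visible effect on the result.

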